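Fit the rollers into a roller bed

TASK

Make the roller bed ready for feeding battens: swing its keeper bar right open, then move every roller from the rack into the bed so that each lies cradled in its own pair of V notches with its headed end on the keeper bar's side (lay them in, do not drop them). Then swing the keeper bar shut until it clicks into its catch, and push a black spring clip down onto the groove at the plain end of each roller's spindle until it snaps fully home. There may be two or three rollers, so a clip may be left over; leave the tape, flask, offcut and screwdriver alone.

Things in the scene. Friction and masses are not known exactly. Their poses are not given: they have to be found in the camera images.
- keeper (a joint): Keeper bar of the roller bed, a flat steel bar 14 mm wide that swings level over the head-side rail, underside 75 mm above the bench (the head of a laid roller passes 3 mm under it). 0 rad: shut, along the bed's x axis, its end held in the spring catch. Grows as it swings outwards, away from the rollers (anticlockwise from above), to 1.6; beyond 1.0 it is clear of the notches. Stays where left. The catch snaps at about 0.04 rad with some 7 N at the knob.
- keeper_knob (a point): Middle of the grip of the keeper bar's knob: upright black round knob, 18 mm across, 40 mm tall, on the bar's free end; this point is 105 mm above the bench, the knob's top 121 mm.
- keeper_hinge (a point): Point on the keeper bar's upright pivot axis, at the height of keeper_knob; the knob moves on a level circle of 225 mm radius about it.
- bed: Roller bed of pale wood and plywood, fixed to the bench: base 300 x 150 x 12 mm; two notched rails 12 mm thick along its x axis at y = +50 mm (head side, under the keeper bar) and -50 mm (clip side), tops 60 mm above the bench, inside faces 88 mm apart. Origin: on the bench under the middle; x along the rails from the bar's pivot towards the catch, y from clip side to head side, z up.
- notch1 (a point): First notch pair (bed x = -80 mm): the point midway between the rails, 60 mm above the bench, where the middle of a cradled roller's drum belongs. Each rail has a 90 degree V cut 28 mm wide and 14 mm deep; a 20 mm spindle in the pair has its axis level with the rail tops, along the bed's y axis, and can still slide 4 mm either way endwise.
- notch2 (a point): The same for the second (middle) notch pair, bed x = 0.
- notch3 (a point): The same for the third notch pair, bed x = +80 mm.
- rack: Roller rack of pale wood, fixed to the bench: two boards 244 mm long along its x axis at y = +50 and -50 mm with three pairs of the same V notches (x = -80, 0, +80 mm), top edges 45 mm above the bench; the rollers lie in it at the start, axis 45 mm above the bench, heads to the rack's +y. Origin: on the bench under its middle, z up.
- roller1_mid (a point): Middle of the drum, on the axis, of a roller: grey plastic drum 40 mm across, 80 mm long, on a steel spindle 20 mm across, 0.6 to 0.85 kg. Its y axis runs along the spindle to the headed end (x and z turn as it rolls). Along y from here: head 24 mm across at +62 to +70 mm, groove at -60 to -96 mm, plain end at -104 mm. Two or three of the three rollers are present.
- roller1_groove (a point): Middle of that roller's clip groove: a turned-down neck 15 mm across and 36 mm long, 78 mm from the drum's middle towards the plain end, on the axis.
- clip1_tab (a point): Middle of the thumb tab of a black spring clip, the place to grasp it: the tab is 14 mm thick (clip's x), 22 mm wide (clip's y), and stands 32 mm tall above the bridge; its top is 10 mm above this point, the bridge's top 22 mm below. The clip stands on its legs, mouth down, tab up, this point 48 mm above the bench.
- clip1_bore (a point): Bore axis of that clip, 36 mm below the tab point (legs end 12 mm below, bridge's underside 7.5 mm above). y along the bore, x across the mouth, z up to the tab. Clip 45 mm wide, 30 mm long along the bore. Mouth 10 mm wide: pushed straight down on the 15 mm groove with about 10 N the sprung jaws part and snap under it. Home, this point is on the spindle axis, within 3 mm of the groove's middle.
- roller2_mid (a point): The same for roller 2.
- roller2_groove (a point): The same for roller 2.
- clip2_tab (a point): The same for clip 2.
- clip2_bore (a point): The same for clip 2.
- roller3_mid (a point): The same for roller 3.
- roller3_groove (a point): The same for roller 3.
- clip3_tab (a point): The same for clip 3.
- clip3_bore (a point): The same for clip 3.

How it is judged:
By the outcome, as a careful person would: the job done as asked, in the order asked, and still so for the second after the job is handed in, with the robot touching nothing.
Of roller1, roller2, roller3 only 2 to 3 are there at a start; the rules pass over those that are not, and their reading is None.
At some moment in a run one of clip1, clip2, clip3 may be knocked a few centimetres aside while the robot is not near it.
It also fails if it takes over 210 s, if anything falls off the work surface, if the arm or the gripper's body presses on something with over 40 N, if the wrist force passes 120 N, or if a joint passes its speed limit or range.

ROBOT

A 6-joint arm with a two-finger parallel gripper is mounted at the origin on the work surface. World frame = base frame: x ahead of the robot, y to its left, z up, the work surface at z = 0. Lengths are in mm, angles in rad, forces in N, time in s.
With the tool pointing down it reaches from about 350 to 775 mm from the base axis. Payload 7.3 kg.
Tool frame: the origin (TCP) lies at the centre of the arm's flange, where the gripper is bolted on; the fingertips stand 178 mm ahead of it and the grasp point (between the pads) lies 159 mm ahead of it; z points along the fingers, y is the direction in which the jaws open and shut (so a half turn about z gives the same grasp; the last joint's range is limited). The gripper opens to 92 mm and grips with 3 to 60 N. Pads are 19 mm wide; open, the fingers measure 130 mm over their backs; the gripper's body (75 mm by 190 mm) begins 47 mm behind the grasp point.
Start: joints at [1.058, 0.342, 1.524, -0, 1.275, -0.146], TCP at [188.26, 490.088, 404.741] pointing down, gripper open.
Joint ranges: [-2.53, 2.53], [-0.77, 2.02], [0.04, 2.7], [-1, 4.14], [0.28, 2.66], [-3.11, 3.11]. Speed limits (rad/s): [2.57, 2.57, 3.14, 3.14, 3.14, 3.14].

INTERFACE

Orientations are given as [roll, pitch, yaw] about the fixed x, y, z axes, in that order (R = Rz(yaw) Ry(pitch) Rx(roll)).
In Python, from plant import get_obs, capture, close_job gives the robot as it stands. The module is installed in compiled form; this text tells all that it offers.
- The arm moves only by the shell command python3 -m pendant 'ROWS'. ROWS is JSON, a list of rows, each a list of 3 entries, a list of its own where there are three numbers: the shift along the tool's x, y, z in m, then the turn, a rotation vector about the tool's x, y, z in rad, then the finger opening in m, from 0 to 0.0918. In form: [[[tx, ty, tz], [wx, wy, wz], fingers], ...]. A call has 1 to 10 rows; each row is the pose to reach, as a shift and turn from the pose commanded when the call began, along the tool's axes at that moment; what a row does not reach only later rows make up. A row lasts 1/12 s, in which the tool goes at most 41.7 mm and 7.16 degrees, less where a joint would pass 70% of its speed; a pose out of reach is approached as far as the arm can. A call with a gripper value outside its range is refused whole. The fingers move at their own pace and stop on an object; the grip force is fixed at half the most. Time passes only in rows, so rows that repeat a pose let the fingers close. It gives the time, the measured TCP pose, the force and the opening at its end, in the units of the state.
- get_obs(): the state, without advancing time (a new reading comes with each control period).
- capture(name): name is "scene" or "top"; returns a dict with "color" (384x512x3 uint8, red, green, blue), "mtx" (3x3 intrinsics, pixels), "rvec" (rotation vector, rad) and "tvec" (3), from world to camera coordinates, as OpenCV has them. Camera axes: x right, y down, z forward; pixel columns grow to the right and rows downward; lengths in mm; the calibration is good to about 2 mm. A picture is of the moment at which its call begins. There is no depth.
- close_job(): hands the job in, once; it reports no verdict.
The state is a dict: "time": time; "joint_positions": joint angles; "dq": joint speeds; "tau": joint torques, N m; "tool_pos": TCP position; "tcp_rot": TCP orientation; "contact_force": force on the tool from outside, world axes, zero at the start; "moment": the same for the moment, N m; "grip_width": finger opening in mm.
Only numpy, scipy, OpenCV 4.12 (cv2) and the standard library are available. Lean on these libraries where they do the work, as an engineer would, in place of code of your own. Each camera call takes 0.05 s, during which the arm holds its last target. There are 200 camera calls.

## Working session

There is one attempt and no reset: what is moved stays moved. The work goes in short steps, Python scripts to look and compute and a shell command to move; the robot and the scene stay as the last step left them, time stands still between calls to the robot, and variables do not carry over. Pictures are saved under pics/ and viewed, about 12 in all and at most 16, crops included, and the job is handed in when it is done.

```bash
mkdir -p pics; ls
python3 - <<'E'
from plant import get_obs,capture
import cv2,numpy as np
o=get_obs();print({k:np.round(v,3).tolist() for k,v in o.items()})
for n in("scene","top"):
    c=capture(n);cv2.imwrite(f"pics/{n}0.png",c["color"][:,:,::-1]);np.savez(f"{n}0.npz",**c)
    R=cv2.Rodrigues(np.array(c["rvec"],float))[0];print(n,c["mtx"],(-R.T@np.array(c["tvec"]).reshape(3)).round(0),R.round(2))
E
```

```text
pics
{'time': 0.0, 'joint_positions': [1.058, 0.343, 1.525, -0.0, 1.275, -0.146], 'dq': [0.0, 0.001, -0.002, -0.001, -0.0, 0.001], 'tau': [-0.003, -43.125, -24.422, 0.071, 0.056, -0.0], 'tool_pos': [188.191, 489.975, 404.048], 'tcp_rot': [-3.14, -0.0, 2.775], 'contact_force': [1.016, -1.083, -0.455], 'moment': [-0.015, -0.011, 0.019], 'grip_width': 92.288}
scene [[426.70107453   0.         256.92570856]
 [  0.         426.70107453 188.37049812]
 [  0.           0.           1.        ]] [1119. -122.  934.] [[ 0.04  1.   -0.01]
 [ 0.82 -0.04 -0.58]
 [-0.58  0.02 -0.82]]
top [[487.4679278    0.         252.21902669]
 [  0.         487.4679278  193.40276257]
 [  0.           0.           1.        ]] [ 340. -110. 1152.] [[-0.01 -1.    0.01]
 [-0.98  0.01 -0.19]
 [ 0.19 -0.01 -0.98]]
```

View pics/top0.png

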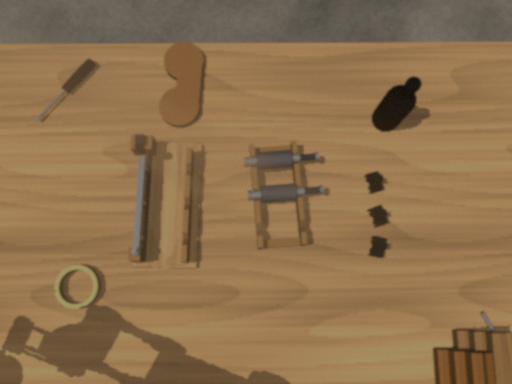

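View pics/scene0.png

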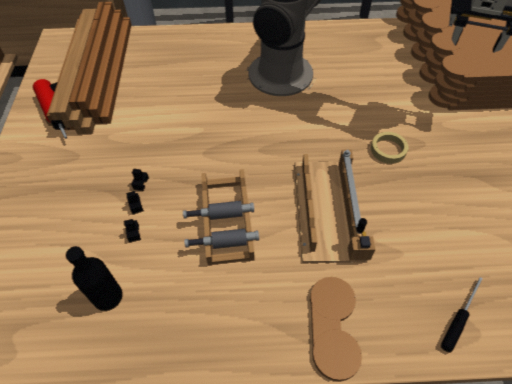

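```bash
cat > h.py <<'E'
import cv2,numpy as np
from plant import get_obs,capture
def cam(n,f=None):
    return dict(np.load(f)) if f else capture(n)
def px2w(c,u,v,z):
    R=cv2.Rodrigues(np.array(c["rvec"],float))[0];t=np.array(c["tvec"],float).reshape(3)
    o=-R.T@t;d=R.T@np.linalg.inv(c["mtx"])@[u,v,1];return o+d*(z-o[2])/d[2]
def w2px(c,P):
    return cv2.projectPoints(np.array(P,float).reshape(-1,3),np.array(c["rvec"],float),np.array(c["tvec"],float),np.array(c["mtx"],float),None)[0][:,0]
def crop(c,box,s,name):
    x0,y0,x1,y1=box;im=cv2.resize(c["color"][y0:y1,x0:x1,::-1],None,fx=s,fy=s,interpolation=cv2.INTER_CUBIC)
    cv2.imwrite("pics/"+name,cv2.convertScaleAbs(im,alpha=1.4,beta=15))
E
python3 - <<'E'
from h import *
crop(cam(0,"top0.npz"),(120,125,412,275),2.7,"t1.png")
crop(cam(0,"scene0.npz"),(120,140,390,270),2.9,"s1.png")
E
```

```text
(no output)
```

View pics/t1.png

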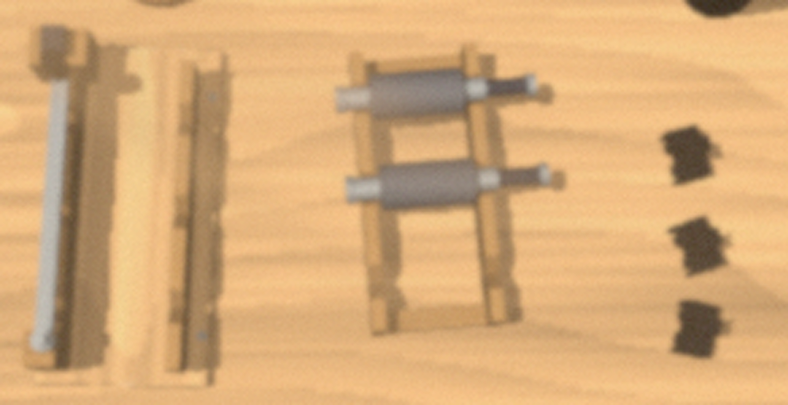

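View pics/s1.png

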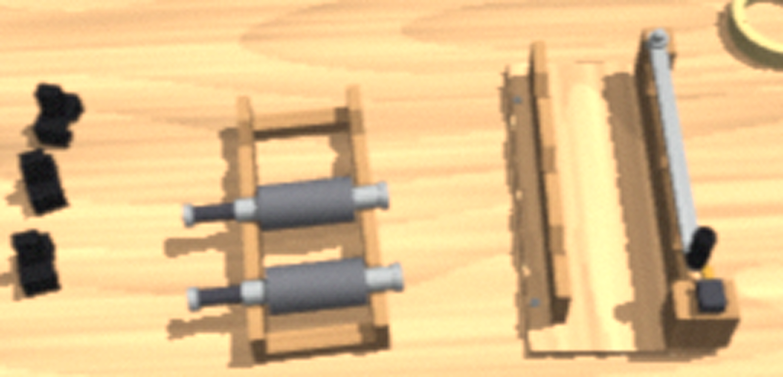

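```bash
cat >> h.py <<'E'
from scipy.optimize import least_squares
def T(u,v):return (u/2.7+120,v/2.7+125)
def S(u,v):return (u/2.9+120,v/2.9+140)
def fit(obs,x0,free=()):
    """obs: (cam,(u,v),local) -> x,y,yaw"""
    def P(p,l):
        c,s=np.cos(p[2]),np.sin(p[2]);return [p[0]+c*l[0]-s*l[1],p[1]+s*l[0]+c*l[1],l[2]]
    f=lambda p:np.concatenate([w2px(c,P(p,l))[0]-uv for c,uv,l in obs])
    r=least_squares(f,x0,loss="soft_l1",x_scale=[100,100,1]);return r.x,r.fun.round(1)
E
python3 - <<'E'
from h import *
t=cam(0,"top0.npz");s=cam(0,"scene0.npz")
np.set_printoptions(suppress=True,precision=3)
print("bed",*fit([(s,S(527,352),(150,-75,12)),(s,S(507,67),(-150,-75,12)),(t,T(226,55),(150,-75,12)),(t,T(212,384),(-150,-75,12)),(t,T(35,372),(-150,75,12))],[450,100,0]))
for n,c,F,z,l in [("knobtop",s,S,121,(707,233)),("knobbot",s,S,84,(695,264)),("knobT",t,T,121,(53,40)),("hingeS",s,S,82,(657,42)),("hingeT",t,T,82,(41,342))]:print(n,px2w(c,*F(*l),z))
# rollers: head end +70, plain end -104 , axis 45
for n,a,b in [("far",((335,98),(536,85)),((401,276),(190,299))),("near",((346,190),(548,175)),((385,194),(184,214)))]:
    print(n,*fit([(t,T(*a[0]),(0,70,45)),(t,T(*a[1]),(0,-104,45)),(s,S(*b[0]),(0,70,45)),(s,S(*b[1]),(0,-104,45))],[450,-200,0]))
print("rack",*fit([(t,T(376,334),(-122,56,0)),(t,T(350,53),(122,56,45)),(t,T(478,44),(122,-56,45)),(s,S(242,97),(-122,-56,45)),(s,S(352,87),(-122,56,45)),(s,S(258,362),(122,-56,0))],[450,-200,0]))
for i,(u,v) in enumerate([(686,153),(696,245),(697,328)]):print("clipT",px2w(t,*T(u,v),40))
for i,(u,v) in enumerate([(34,240),(38,160),(50,95)]):print("clipS",px2w(s,*S(u,v),58))
E
```

```text
bed [538.154  77.39   -0.037] [-0.6  0.1 -1.  -1.1 -0.  -3.6 -1.  -0.7 -0.4  1.9]
knobtop [644.188 131.543 121.   ]
knobbot [650.166 128.364  84.   ]
knobT [657.505 127.074 121.   ]
hingeS [423.079 136.578  82.   ]
hingeT [415.92  136.911  82.   ]
far [ 632.252 -171.034    0.066] [-0.  -0.2 -0.5 -0.6  0.1 -0.3 -0.9 -0.8]
near [ 551.577 -179.914    0.069] [-0.1 -0.3 -0.  -0.4  0.5 -0.6 -0.7 -0.5]
rack [ 551.897 -180.008    0.086] [-0.4  0.4 -0.3 -0.5 -0.5 -1.3 -3.8 -0.8  0.8 -1.9 -1.6  0.2]
clipT [ 577.385 -404.66    40.   ]
clipT [ 497.019 -408.797   40.   ]
clipT [ 426.357 -405.655   40.   ]
clipS [ 587.562 -401.317   58.   ]
clipS [ 507.687 -407.754   58.   ]
clipS [ 437.663 -405.626   58.   ]
```

```bash
cat >> h.py <<'E'
def plan(x,y,z,yaw,prev=None):
    o=get_obs() ; p,yw=(o["tool_pos"],o["tcp_rot"][2]) if prev is None else prev
    d=np.array([x,y,z])-p;c,s=np.cos(yw),np.sin(yw)
    w=-((yaw-yw+np.pi)%(2*np.pi)-np.pi)
    print("shift m",np.round([(c*d[0]+s*d[1])/1e3,(s*d[0]-c*d[1])/1e3,-d[2]/1e3],4),"wz",round(w,4),"tilt",np.round(np.array(o["tcp_rot"][:2]),4))
    return (np.array([x,y,z]),yaw)
def st():
    o=get_obs();print(round(o["time"],2),np.round(o["tool_pos"],1),np.round(o["tcp_rot"],3),"F",np.round(o["contact_force"],1),"w",round(float(o["grip_width"]),1))
E
python3 -c "
from h import *
plan(645,129,404,3.107)"
```

```text
shift m [-5.559e-01 -1.732e-01  1.000e-04] wz -0.3322 tilt [-3.1403e+00 -2.0000e-04]
```

```bash
R='[[-0.278,-0.0866,0],[0,0,0],0.09]'
python3 -m pendant '[[[-0.278,-0.0866,0],[0,0,0],0.09],[[-0.278,-0.0866,0],[0,0,0],0.09],[[-0.278,-0.0866,0],[0,0,0],0.09],[[-0.278,-0.0866,0],[0,0,0],0.09],[[-0.278,-0.0866,0],[0,0,0],0.09],[[-0.278,-0.0866,0],[0,0,0],0.09],[[-0.278,-0.0866,0],[0,0,0],0.09],[[-0.278,-0.0866,0],[0,0,0],0.09],[[-0.278,-0.0866,0],[0,0,0],0.09]]'
python3 -m pendant '[[[-0.278,-0.0866,0.04],[0,0,-0.332],0.04],[[-0.278,-0.0866,0.04],[0,0,-0.332],0.04],[[-0.278,-0.0866,0.04],[0,0,-0.332],0.04],[[-0.278,-0.0866,0.04],[0,0,-0.332],0.04],[[-0.278,-0.0866,0.04],[0,0,-0.332],0.04],[[-0.278,-0.0866,0.04],[0,0,-0.332],0.04],[[-0.278,-0.0866,0.04],[0,0,-0.332],0.04],[[-0.278,-0.0866,0.04],[0,0,-0.332],0.04],[[-0.278,-0.0866,0.04],[0,0,-0.332],0.04],[[-0.278,-0.0866,0.04],[0,0,-0.332],0.04]]'
python3 - <<'E'
from h import *
st();plan(645,129,267,3.107)
s=capture("scene");crop(s,(300,120,420,290),3.5,"a.png")
t=capture("top");crop(t,(110,110,230,280),3.5,"b.png")
for c,x0,y0,n in((s,300,120,"a"),(t,110,110,"b")):
    im=cv2.imread(f"pics/{n}.png")
    def W(l,p=(538,78,-.035)):
        c_,s_=np.cos(p[2]),np.sin(p[2]);return [p[0]+c_*l[0]-s_*l[1],p[1]+s_*l[0]+c_*l[1],l[2]]
    for l in [(i,-75,12) for i in(-150,150)]+[(-150,75,12)]+[(x,y,z) for y in(-56,-44) for x,z in((-80,46),(-94,60),(-66,60),(0,46),(-14,60),(14,60),(80,46),(66,60),(94,60))]:
        u=(w2px(c,W(l))[0]-[x0,y0])*3.5;cv2.circle(im,tuple(int(q) for q in u),2,(0,0,255),-1)
    cv2.imwrite(f"pics/{n}.png",im)
a=cv2.imread("pics/a.png");b=cv2.imread("pics/b.png");cv2.imwrite("pics/ab.png",np.hstack([a[:590],b[:590]])[:, :800])
E
```

```text
time: 0.85
tool_pos: [418.1, 308.1, 404.1]
tcp_rot: [-3.141, -0.001, 2.77]
contact_force: [-0.1, 0.0, 0.4]
grip_width: 89.8
time: 1.68
tool_pos: [644.4, 130.5, 364.1]
tcp_rot: [3.141, -0.002, 3.108]
contact_force: [0.8, 0.3, -0.0]
grip_width: 40.2
1.68 [644.4 130.5 364.1] [ 3.141e+00 -2.000e-03  3.108e+00] F [ 0.8  0.3 -0. ] w 40.2
shift m [-0.0006 -0.0014  0.0971] wz 0.0006 tilt [ 3.141e+00 -1.900e-03]
```

View pics/ab.png

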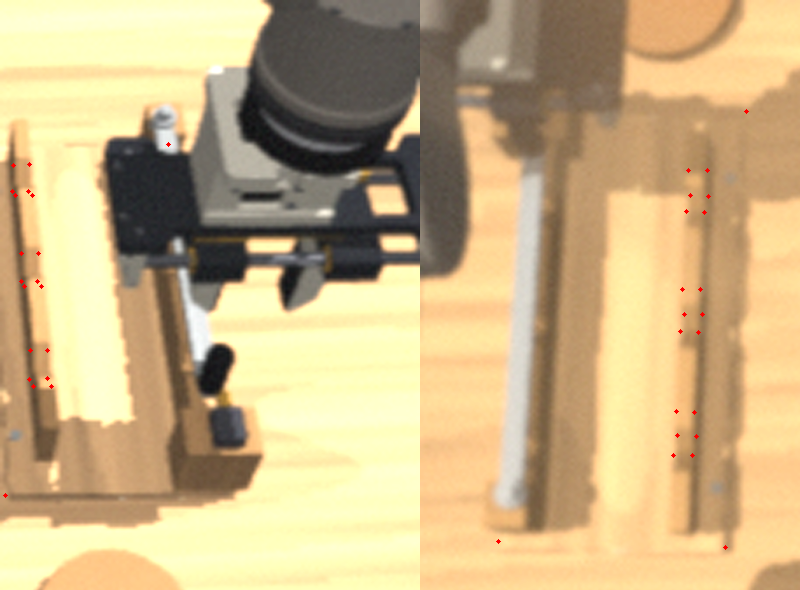

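```bash
python3 -m pendant '[[[0,-0.001,0.03],[0,0,0],0.04],[[0,-0.001,0.06],[0,0,0],0.04],[[0,-0.001,0.08],[0,0,0],0.04],[[0,-0.001,0.095],[0,0,0],0.04],[[0,-0.001,0.095],[0,0,0],0.04],[[0,-0.001,0.095],[0,0,0],0.024],[[0,-0.001,0.095],[0,0,0],0.024],[[0,-0.001,0.095],[0,0,0],0.024],[[0,-0.001,0.095],[0,0,0],0.024]]'
python3 -m pendant '[[[0.0011,0.0225,0],[0,0,-0.1],0.024],[[0.0045,0.0447,0],[0,0,-0.2],0.024],[[0.010,0.0665,0],[0,0,-0.3],0.024],[[0.0178,0.0876,0],[0,0,-0.4],0.024],[[0.0275,0.1079,0],[0,0,-0.5],0.024],[[0.0393,0.127,0],[0,0,-0.6],0.024],[[0.0529,0.1449,0],[0,0,-0.7],0.024],[[0.0682,0.1614,0],[0,0,-0.8],0.024],[[0.0851,0.1762,0],[0,0,-0.9],0.024],[[0.1034,0.1893,0],[0,0,-1.0],0.024]]'
python3 -m pendant '[[[0.0011,0.0225,0],[0,0,-0.1],0.024],[[0.0045,0.0447,0],[0,0,-0.2],0.024],[[0.010,0.0665,0],[0,0,-0.3],0.024],[[0.0178,0.0876,0],[0,0,-0.4],0.024],[[0.0275,0.1079,0],[0,0,-0.5],0.024],[[0.036,0.122,0],[0,0,-0.57],0.024],[[0.036,0.122,0],[0,0,-0.57],0.024],[[0.036,0.122,0],[0,0,-0.57],0.024]]'
python3 -m pendant '[[[0,0,0],[0,0,0],0.04],[[0,0,0],[0,0,0],0.04],[[0,0,0],[0,0,0],0.04],[[0,0,-0.04],[0,0,0],0.04],[[0,0,-0.08],[0,0,0],0.04],[[0,0,-0.11],[0,0,0],0.06],[[0,0,-0.11],[0,0,0],0.09]]'
python3 -c "
from h import *
st();plan(632,-171,350,3.14+.068);plan(632,-171,350,.068)"
```

```text
time: 2.53
tool_pos: [645.3, 128.4, 271.5]
tcp_rot: [3.141, 0.003, 3.107]
contact_force: [0.4, 0.5, -0.4]
grip_width: 24.6
time: 3.37
tool_pos: [547.9, 321.7, 270.7]
tcp_rot: [-3.14, 0.002, -2.171]
contact_force: [0.3, -0.7, -0.1]
grip_width: 24.0
time: 4.03
tool_pos: [427.4, 361.0, 270.7]
tcp_rot: [-3.14, 0.001, -1.607]
contact_force: [0.5, -0.1, 0.2]
grip_width: 24.0
time: 4.62
tool_pos: [429.1, 361.1, 386.5]
tcp_rot: [-3.131, 0.007, -1.608]
contact_force: [0.4, -0.2, -0.1]
grip_width: 48.9
4.62 [429.1 361.1 386.5] [-3.131  0.007 -1.608] F [ 0.4 -0.2 -0.1] w 48.9
shift m [ 0.5242 -0.2223  0.0365] wz 1.4676 tilt [-3.1313  0.007 ]
shift m [ 0.5242 -0.2223  0.0365] wz -1.6756 tilt [-3.1313  0.007 ]
```

```bash
python3 -c "
from h import *
p=plan(500,190,390,-2.608);p=plan(570,0,390,2.65,p);p=plan(632,-171,290,1.639,p)"
```

```text
shift m [ 0.1683 -0.0771 -0.0035] wz 1.0004 tilt [-3.1313  0.007 ]
shift m [ 0.0364 -0.1992  0.    ] wz 1.0252 tilt [-3.1313  0.007 ]
shift m [-0.1354 -0.1215  0.1   ] wz 1.011 tilt [-3.1313  0.007 ]
```

```bash
python3 -m pendant '[[[0.168,-0.077,-0.003],[0,0,1.0],0.09],[[0.168,-0.077,-0.003],[0,0,1.0],0.09],[[0.168,-0.077,-0.003],[0,0,1.0],0.09],[[0.168,-0.077,-0.003],[0,0,1.0],0.09],[[0.168,-0.077,-0.003],[0,0,1.0],0.09],[[0.168,-0.077,-0.003],[0,0,1.0],0.09],[[0.168,-0.077,-0.003],[0,0,1.0],0.09],[[0.168,-0.077,-0.003],[0,0,1.0],0.09],[[0.168,-0.077,-0.003],[0,0,1.0],0.09],[[0.168,-0.077,-0.003],[0,0,1.0],0.09]]'
python3 -m pendant '[[[0.036,-0.199,0],[0,0,1.025],0.09],[[0.036,-0.199,0],[0,0,1.025],0.09],[[0.036,-0.199,0],[0,0,1.025],0.09],[[0.036,-0.199,0],[0,0,1.025],0.09],[[0.036,-0.199,0],[0,0,1.025],0.09],[[0.036,-0.199,0],[0,0,1.025],0.09],[[0.036,-0.199,0],[0,0,1.025],0.09],[[0.036,-0.199,0],[0,0,1.025],0.09],[[0.036,-0.199,0],[0,0,1.025],0.09],[[0.036,-0.199,0],[0,0,1.025],0.09]]'
python3 -m pendant '[[[-0.135,-0.121,0],[0,0,1.011],0.07],[[-0.135,-0.121,0],[0,0,1.011],0.07],[[-0.135,-0.121,0],[0,0,1.011],0.07],[[-0.135,-0.121,0.03],[0,0,1.011],0.07],[[-0.135,-0.121,0.06],[0,0,1.011],0.07],[[-0.135,-0.121,0.1],[0,0,1.011],0.066],[[-0.135,-0.121,0.1],[0,0,1.011],0.066],[[-0.135,-0.121,0.1],[0,0,1.011],0.066],[[-0.135,-0.121,0.1],[0,0,1.011],0.066],[[-0.135,-0.121,0.1],[0,0,1.011],0.066]]'
python3 - <<'E'
from h import *
st();plan(632,-171,204,1.639)
s=capture("scene");t=capture("top")
np.savez("s1.npz",**s);np.savez("t1.npz",**t)
crop(s,(290,80,420,280),3,"a.png");crop(t,(110,110,240,310),3,"b.png")
a=cv2.imread("pics/a.png");b=cv2.imread("pics/b.png");cv2.imwrite("pics/ab2.png",np.hstack([a,b]))
E
```

```text
time: 5.45
tool_pos: [498.9, 189.7, 382.3]
tcp_rot: [3.141, -0.0, -2.604]
contact_force: [-0.2, 0.5, -0.1]
grip_width: 90.2
time: 6.28
tool_pos: [569.1, 0.5, 382.5]
tcp_rot: [-3.142, -0.0, 2.656]
contact_force: [-0.1, -0.4, 0.5]
grip_width: 89.8
time: 7.12
tool_pos: [631.5, -169.6, 282.8]
tcp_rot: [3.141, 0.0, 1.647]
contact_force: [0.1, -1.5, -0.0]
grip_width: 65.9
7.12 [ 631.5 -169.6  282.8] [3.141 0.    1.647] F [ 0.1 -1.5 -0. ] w 65.9
shift m [-0.0015  0.0004  0.0788] wz 0.0085 tilt [3.1412e+00 2.0000e-04]
```

View pics/ab2.png

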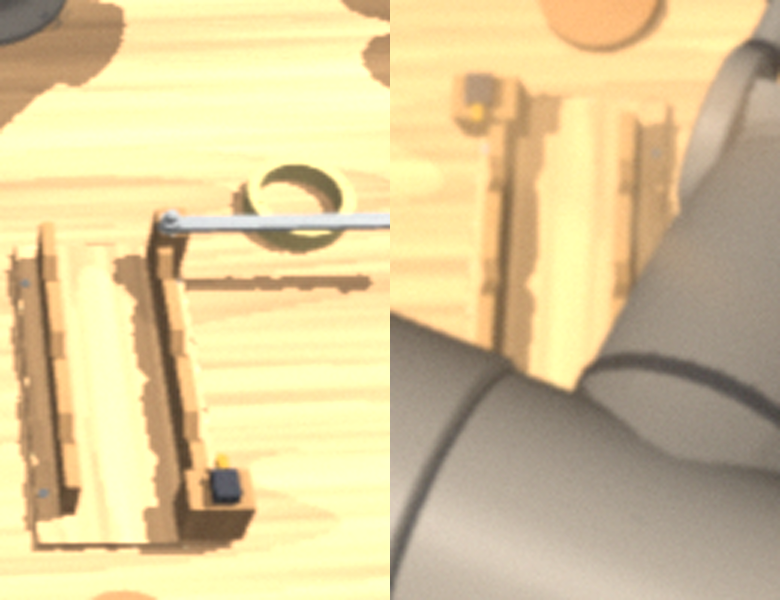

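```bash
cat >> h.py <<'E'
def W(p,l):
    c_,s_=np.cos(p[2]),np.sin(p[2]);return [p[0]+c_*l[0]-s_*l[1],p[1]+s_*l[0]+c_*l[1],l[2]]
def bedlines(c,p,im,x0,y0,k):
    d=lambda ls,col:cv2.polylines(im,[np.int32((w2px(c,[W(p,l) for l in ls])-[x0,y0])*k*8)],False,col,1,cv2.LINE_AA,3)
    for y in(-56,-44,44,56):
        pts=[(-140,y,60)]
        for n in(-80,0,80):pts+=[(n-14,y,60),(n,y,46),(n+14,y,60)]
        d(pts+[(140,y,60)],(0,0,255) if abs(y)==44 else (255,0,0))
    d([(-150,-75,12),(150,-75,12),(150,75,12),(-150,75,12),(-150,-75,12)],(0,255,0))
E
python3 - <<'E'
from h import *
s=dict(np.load("s1.npz"));crop(s,(292,140,376,265),4.7,"a.png")
a=cv2.imread("pics/a.png");b=a.copy();bedlines(s,(538,78,-.035),b,292,140,4.7)
cv2.imwrite("pics/ab3.png",np.hstack([a,b]))
E
```

```text
(no output)
```

View pics/ab3.png

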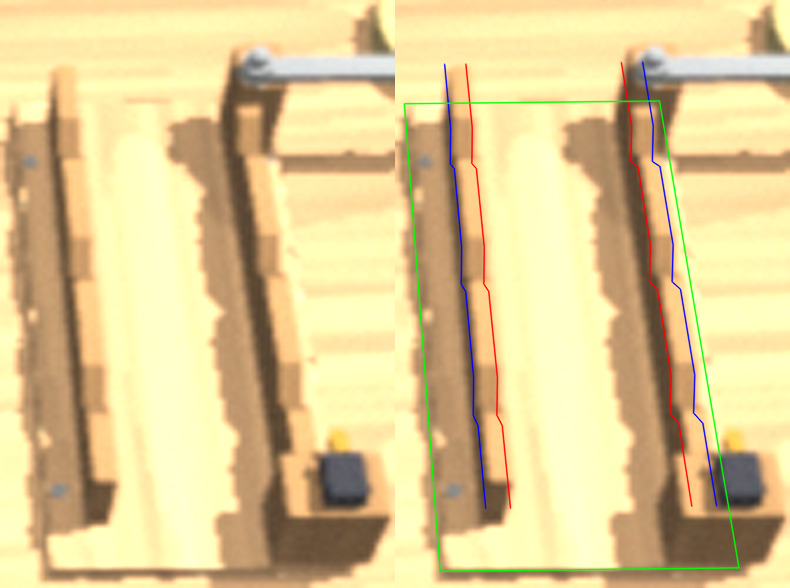

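```bash
python3 -m pendant '[[[-0.0015,0,0.03],[0,0,0.008],0.066],[[-0.0015,0,0.05],[0,0,0.008],0.066],[[-0.0015,0,0.07],[0,0,0.008],0.066],[[-0.0015,0,0.079],[0,0,0.008],0.066],[[-0.0015,0,0.079],[0,0,0.008],0.066],[[-0.0015,0,0.079],[0,0,0.008],0.05],[[-0.0015,0,0.079],[0,0,0.008],0.04],[[-0.0015,0,0.079],[0,0,0.008],0.03],[[-0.0015,0,0.079],[0,0,0.008],0.03],[[-0.0015,0,0.079],[0,0,0.008],0.03]]'
python3 -m pendant '[[[0,0,0],[0,0,0],0.03],[[0,0,0],[0,0,0],0.03],[[0,0,-0.01],[0,0,0],0.03],[[0,0,-0.03],[0,0,0],0.03],[[0,0,-0.06],[0,0,0],0.03],[[0,0,-0.09],[0,0,0],0.03],[[0,0,-0.10],[0,0,0],0.03],[[0,0,-0.10],[0,0,0],0.03],[[0,0,-0.10],[0,0,0],0.03]]'
```

```text
time: 8.05
tool_pos: [631.9, -171.4, 204.9]
tcp_rot: [3.139, 0.001, 1.633]
contact_force: [-0.3, 0.4, 3.0]
grip_width: 39.4
time: 8.8
tool_pos: [630.8, -171.2, 302.4]
tcp_rot: [-3.14, -0.001, 1.633]
contact_force: [-0.3, 0.5, -6.6]
grip_width: 39.5
```

Run:
```python
from h import *
s=dict(np.load("s1.npz"));t=dict(np.load("top0.npz"))
L={(-80,-1):((56,118),(78,118),(62,157),(80,155)),(0,-1):((68,236),(90,236),(72,278),(91,277)),(80,-1):((81,366),(104,364),(86,412),(105,410)),
(-80,1):((236,107),(260,105),(242,152),(262,150)),(0,1):((254,235),(276,233),(260,277),(279,275)),(80,1):((278,363),(299,361),(281,411),(301,409))}
ob=[]
for (n,sd),q in L.items():
    for (u,v),l in zip(q,[(n-14,50*sd-6,60),(n-14,50*sd+6,60),(n,50*sd-6,46),(n,50*sd+6,46)]): ob.append((s,(u/4.7+292,v/4.7+140),l))
p,r=fit(ob,[538,78,-.035]);print(p);print(r.reshape(-1,8))
p2,r2=fit(ob+[(t,T(212,384),(-150,-75,12)),(t,T(35,372),(-150,75,12))]*3,p);print(p2,r2[-4:])
for n in(-80,0,80):print(n,W(p,(n,0,60)))
st()
```

```text
[ 5.32253329e+02  8.03573462e+01 -3.10058759e-02]
[[ 0.3  0.4  0.3  0.3 -1.  -0.4 -0.2 -0. ]
 [ 0.3  0.5  0.4  0.4 -0.6 -0.7  0.1 -0.5]
 [ 0.2  0.3  0.4  0.7 -0.9 -1.4  0.1 -1.1]
 [ 0.4  2.2 -0.1  2.5 -1.   0.1 -0.7  0.5]
 [ 0.7  0.1  0.9  0.5 -0.7 -1.   0.  -0.7]
 [ 0.2  0.4  0.7  0.7 -0.7 -1.8  0.1 -1.5]]
[ 5.33744182e+02  7.96826658e+01 -2.13371174e-02] [-1.   0.8 -0.4  4.3]
-80 [np.float64(452.2917807264415), np.float64(82.83741881272803), 60]
0 [np.float64(532.2533292333462), np.float64(80.35734615695122), 60]
80 [np.float64(612.2148777402509), np.float64(77.87727350117441), 60]
8.8 [ 630.8 -171.2  302.4] [-3.140e+00 -1.000e-03  1.633e+00] F [-0.3  0.5 -6.6] w 39.5
```

Run:
```python
from h import *
t=dict(np.load("top0.npz"));x0,y0=172,135;k=4.3
crop(t,(x0,y0,x0+36,y0+135),k,"a.png")
a=cv2.imread("pics/a.png");o=[a]
for x,y in((531,79),(538,78)):
    b=a.copy();bedlines(t,(x,y,-.033),b,x0,y0,k);o.append(b)
t=dict(np.load("t1.npz"));crop(t,(120,y0,120+70,y0+135),k,"c.png");c=cv2.imread("pics/c.png");bedlines(t,(531,79,-.033),c,120,y0,k);o.append(c)
cv2.imwrite("pics/ab4.png",np.hstack(o))
```

```text
(no output)
```

View pics/ab4.png

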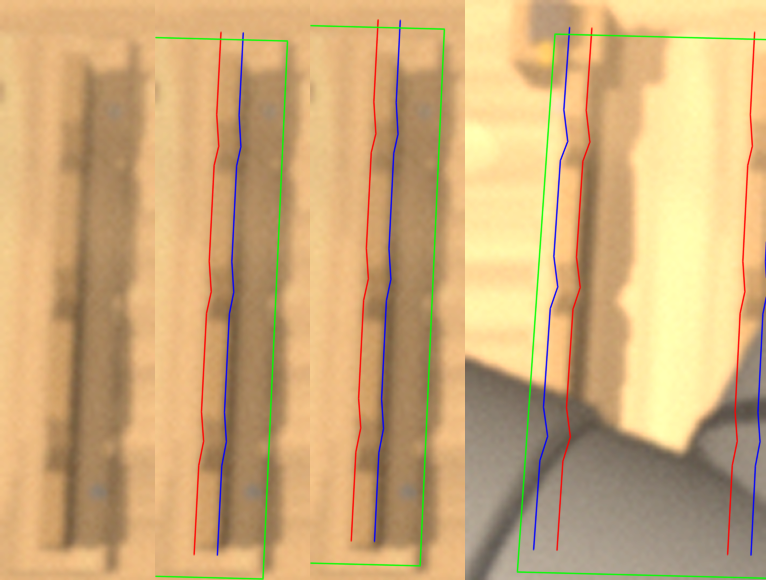

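```bash
python3 -c "
from h import *
p=plan(610,77,310,1.54);plan(610,77,240,1.54,p)"
```

```text
shift m [ 0.249  -0.0055 -0.0076] wz 0.0927 tilt [-3.1395e+00 -1.0000e-03]
shift m [0.   0.   0.07] wz -0.0 tilt [-3.1395e+00 -1.0000e-03]
```

```bash
python3 -m pendant '[[[0.02,0,-0.01],[0,0,0],0.03],[[0.05,0,-0.01],[0,0,0.02],0.03],[[0.08,-0.001,-0.01],[0,0,0.03],0.03],[[0.12,-0.002,-0.01],[0,0,0.04],0.03],[[0.16,-0.003,-0.01],[0,0,0.06],0.03],[[0.2,-0.004,-0.01],[0,0,0.08],0.03],[[0.23,-0.005,-0.01],[0,0,0.09],0.03],[[0.245,-0.0055,-0.01],[0,0,0.093],0.03],[[0.249,-0.0055,-0.01],[0,0,0.093],0.03],[[0.249,-0.0055,-0.01],[0,0,0.093],0.03]]'
python3 -m pendant '[[[0,0,0.02],[0,0,0],0.03],[[0,0,0.04],[0,0,0],0.03],[[0,0,0.06],[0,0,0],0.03],[[0,0,0.07],[0,0,0],0.03],[[0,0,0.07],[0,0,0],0.03],[[0,0,0.07],[0,0,0],0.03]]'
python3 - <<'E'
from h import *
st();plan(610,77,220,1.54)
s=capture("scene");t=capture("top");np.savez("s2.npz",**s);np.savez("t2.npz",**t)
crop(s,(292,140,376,265),4.7,"a.png");crop(t,(120,130,208,255),4.7,"b.png")
cv2.imwrite("pics/ab5.png",np.hstack([cv2.imread("pics/a.png"),cv2.imread("pics/b.png")])[:600,:800])
E
```

```text
time: 9.63
tool_pos: [609.7, 78.2, 311.1]
tcp_rot: [-3.137, 0.0, 1.542]
contact_force: [-0.1, -0.7, -7.0]
grip_width: 39.4
time: 10.13
tool_pos: [610.6, 75.9, 243.0]
tcp_rot: [-3.14, 0.0, 1.539]
contact_force: [-0.7, 0.8, -5.7]
grip_width: 39.4
10.13 [610.6  75.9 243. ] [-3.14   0.     1.539] F [-0.7  0.8 -5.7] w 39.4
shift m [ 0.001  -0.0006  0.023 ] wz -0.0013 tilt [-3.1399e+00  2.0000e-04]
```

View pics/ab5.png

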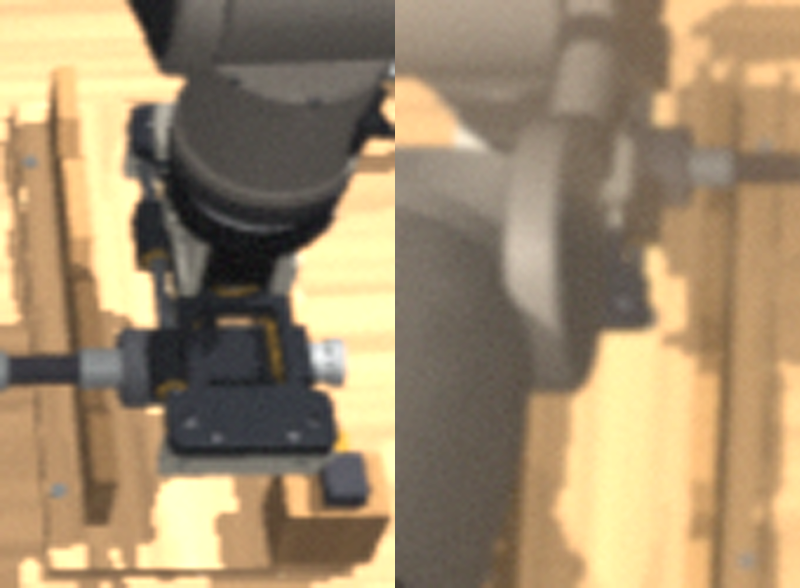

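```bash
python3 -m pendant '[[[0.001,0,0.006],[0,0,0],0.03],[[0.001,0,0.012],[0,0,0],0.03],[[0.001,0,0.016],[0,0,0],0.03],[[0.001,0,0.016],[0,0,0],0.03],[[0.001,0,0.016],[0,0,0],0.03]]'
python3 -m pendant '[[[0,0,0.002],[0,0,0],0.03],[[0,0,0.004],[0,0,0],0.03],[[0,0,0.004],[0,0,0],0.03],[[0,0,0.004],[0,0,0],0.03]]'
python3 -m pendant '[[[0,0,0.002],[0,0,0],0.03],[[0,0,0.004],[0,0,0],0.03],[[0,0,0.004],[0,0,0],0.03],[[0,0,0.004],[0,0,0],0.03]]'
```

```text
time: 10.65
tool_pos: [610.4, 78.0, 227.4]
tcp_rot: [-3.141, -0.0, 1.54]
contact_force: [1.2, -0.5, -5.8]
grip_width: 39.0
time: 10.98
tool_pos: [610.5, 77.9, 223.6]
tcp_rot: [-3.141, -0.0, 1.54]
contact_force: [-0.9, -0.6, -6.5]
grip_width: 39.2
time: 11.32
tool_pos: [610.5, 77.9, 221.0]
tcp_rot: [3.141, -0.0, 1.54]
contact_force: [-4.3, 0.1, 4.7]
grip_width: 39.0
```

```bash
python3 -m pendant '[[[0,-0.0012,0],[0,0,0],0.03],[[0,-0.0012,0.001],[0,0,0],0.03],[[0,-0.0012,0.001],[0,0,0],0.03],[[0,-0.0012,0.001],[0,0,0],0.03]]'
```

```text
time: 11.65
tool_pos: [609.5, 77.9, 220.1]
tcp_rot: [3.14, -0.0, 1.539]
contact_force: [-4.3, -0.1, 8.1]
grip_width: 39.3
```

```bash
python3 -m pendant '[[[0,0,0],[0,0,0],0.045],[[0,0,0],[0,0,0],0.05],[[0,0,0],[0,0,0],0.062],[[0,0,0],[0,0,0],0.062],[[0,0,-0.02],[0,0,0],0.062],[[0,0,-0.05],[0,0,0],0.062],[[0,0,-0.08],[0,0,0],0.062],[[0,0,-0.10],[0,0,0],0.062],[[0,0,-0.10],[0,0,0],0.062]]'
python3 -c "
from h import *
p=plan(551.6,-179.9,310,1.64)"
```

```text
time: 12.4
tool_pos: [610.4, 78.0, 323.8]
tcp_rot: [3.132, -0.0, 1.54]
contact_force: [0.8, -0.4, -0.2]
grip_width: 62.3
shift m [-0.2596 -0.0508  0.0138] wz -0.1001 tilt [ 3.1324e+00 -4.0000e-04]
```

```bash
python3 -m pendant '[[[-0.03,-0.006,0],[0,0,0],0.066],[[-0.07,-0.014,0],[0,0,-0.03],0.066],[[-0.11,-0.022,0],[0,0,-0.05],0.066],[[-0.15,-0.03,0],[0,0,-0.07],0.066],[[-0.19,-0.038,0],[0,0,-0.09],0.066],[[-0.23,-0.045,0],[0,0,-0.1],0.066],[[-0.255,-0.05,0],[0,0,-0.1],0.066],[[-0.2596,-0.0508,0.01],[0,0,-0.1],0.066],[[-0.2596,-0.0508,0.01],[0,0,-0.1],0.066],[[-0.2596,-0.0508,0.01],[0,0,-0.1],0.066]]'
python3 - <<'E'
from h import *
st();plan(551.6,-179.9,204,1.64)
E
```

```text
time: 13.23
tool_pos: [550.3, -179.4, 307.4]
tcp_rot: [-3.14, -0.002, 1.639]
contact_force: [0.0, -0.3, -0.4]
grip_width: 66.0
13.23 [ 550.3 -179.4  307.4] [-3.140e+00 -2.000e-03  1.639e+00] F [ 0.  -0.3 -0.4] w 66.0
shift m [-0.0006  0.0013  0.1034] wz -0.0008 tilt [-3.1395e+00 -1.9000e-03]
```

```bash
python3 -m pendant '[[[0,0.001,0.03],[0,0,0],0.066],[[0,0.001,0.06],[0,0,0],0.066],[[0,0.001,0.085],[0,0,0],0.066],[[0,0.001,0.1],[0,0,0],0.066],[[0,0.001,0.103],[0,0,0],0.066],[[0,0.001,0.103],[0,0,0],0.055],[[0,0.001,0.103],[0,0,0],0.045],[[0,0.001,0.103],[0,0,0],0.03],[[0,0.001,0.103],[0,0,0],0.03],[[0,0.001,0.103],[0,0,0],0.03]]'
python3 -m pendant '[[[0,0,0],[0,0,0],0.03],[[0,0,0],[0,0,0],0.03],[[0,0,-0.01],[0,0,0],0.03],[[0,0,-0.03],[0,0,0],0.03],[[0,0,-0.06],[0,0,0],0.03],[[0,0,-0.09],[0,0,0],0.03],[[0,0,-0.11],[0,0,0],0.03],[[0,0,-0.11],[0,0,0],0.03],[[0,0,-0.11],[0,0,0],0.03]]'
python3 -c "
from h import *
p=plan(450,82.5,310,1.54)"
```

```text
time: 14.07
tool_pos: [552.2, -179.9, 207.0]
tcp_rot: [3.138, 0.001, 1.64]
contact_force: [1.0, 1.2, 2.1]
grip_width: 39.2
time: 14.82
tool_pos: [550.9, -179.9, 315.4]
tcp_rot: [-3.141, -0.0, 1.64]
contact_force: [0.2, -1.2, -8.6]
grip_width: 39.4
shift m [ 0.2687 -0.0827  0.0054] wz 0.0995 tilt [-3.1409e+00 -2.0000e-04]
```

```bash
python3 -m pendant '[[[0.02,-0.006,0],[0,0,0],0.03],[[0.05,-0.015,0],[0,0,0.02],0.03],[[0.085,-0.026,0],[0,0,0.03],0.03],[[0.12,-0.037,0],[0,0,0.04],0.03],[[0.155,-0.048,0],[0,0,0.06],0.03],[[0.19,-0.058,0],[0,0,0.08],0.03],[[0.225,-0.069,0],[0,0,0.09],0.03],[[0.255,-0.0785,0],[0,0,0.0995],0.03],[[0.2687,-0.0827,0],[0,0,0.0995],0.03],[[0.2687,-0.0827,0],[0,0,0.0995],0.03]]'
python3 -m pendant '[[[0,0,0.02],[0,0,0],0.03],[[0,0,0.04],[0,0,0],0.03],[[0,0,0.06],[0,0,0],0.03],[[0,0,0.075],[0,0,0],0.03],[[0,0,0.075],[0,0,0],0.03],[[0,0,0.075],[0,0,0],0.03]]'
python3 - <<'E'
from h import *
st();plan(449.6,82.7,222,1.54)
s=capture("scene");t=capture("top")
crop(s,(292,140,376,265),4.7,"a.png");crop(t,(120,130,208,255),4.7,"b.png")
cv2.imwrite("pics/ab6.png",np.hstack([cv2.imread("pics/a.png"),cv2.imread("pics/b.png")])[:600,:800])
E
```

```text
time: 15.65
tool_pos: [447.9, 84.9, 313.3]
tcp_rot: [-3.135, -0.001, 1.544]
contact_force: [-0.1, 0.1, -6.7]
grip_width: 39.2
time: 16.15
tool_pos: [449.9, 82.0, 239.1]
tcp_rot: [-3.137, 0.0, 1.54]
contact_force: [-0.2, -0.6, -6.8]
grip_width: 39.4
16.15 [449.9  82.  239.1] [-3.137  0.     1.54 ] F [-0.2 -0.6 -6.8] w 39.4
shift m [ 0.0007 -0.0003  0.0171] wz -0.0002 tilt [-3.1367e+00  3.0000e-04]
```

View pics/ab6.png

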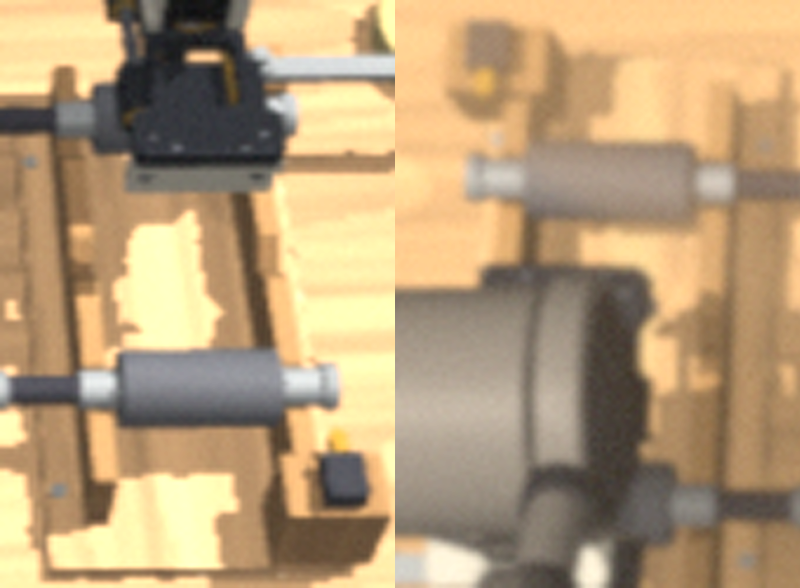

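```bash
python3 -m pendant '[[[0,0,0.006],[0,0,0],0.03],[[0,0,0.011],[0,0,0],0.03],[[0,0,0.014],[0,0,0],0.03],[[0,0,0.014],[0,0,0],0.03],[[0,0,0.014],[0,0,0],0.03]]'
python3 -m pendant '[[[0,0,0.002],[0,0,0],0.03],[[0,0,0.004],[0,0,0],0.03],[[0,0,0.004],[0,0,0],0.03],[[0,0,0.004],[0,0,0],0.03]]'
```

```text
time: 16.67
tool_pos: [450.4, 82.5, 226.6]
tcp_rot: [-3.141, -0.0, 1.54]
contact_force: [0.7, -0.3, -6.8]
grip_width: 39.2
time: 17.0
tool_pos: [450.3, 82.5, 222.9]
tcp_rot: [-3.142, -0.0, 1.54]
contact_force: [-2.2, 0.2, -3.4]
grip_width: 39.4
```

```bash
python3 -m pendant '[[[0,-0.0007,0.001],[0,0,0],0.03],[[0,-0.0007,0.0015],[0,0,0],0.03],[[0,-0.0007,0.0015],[0,0,0],0.03],[[0,-0.0007,0.0015],[0,0,0],0.03]]'
python3 -m pendant '[[[0,0,0],[0,0,0],0.045],[[0,0,0],[0,0,0],0.05],[[0,0,0],[0,0,0],0.062],[[0,0,0],[0,0,0],0.062],[[0,0,-0.02],[0,0,0],0.062],[[0,0,-0.05],[0,0,0],0.062],[[0,0,-0.08],[0,0,0],0.062],[[0,0,-0.11],[0,0,0],0.062],[[0,0,-0.14],[0,0,0],0.062],[[0,0,-0.14],[0,0,0],0.062]]'
python3 -c "
from h import *
st();p=plan(427,361,370,3.107+1.57-.02)"
```

```text
time: 17.33
tool_pos: [449.6, 82.5, 222.1]
tcp_rot: [3.141, -0.0, 1.54]
contact_force: [-4.8, 0.4, 7.7]
grip_width: 39.5
time: 18.17
tool_pos: [451.0, 82.5, 366.6]
tcp_rot: [3.131, -0.001, 1.54]
contact_force: [1.3, 0.1, 0.8]
grip_width: 62.2
18.17 [451.   82.5 366.6] [ 3.131e+00 -1.000e-03  1.540e+00] F [1.3 0.1 0.8] w 62.2
shift m [ 0.2776 -0.0325 -0.0034] wz -3.1166 tilt [ 3.1308e+00 -6.0000e-04]
```

```bash
python3 -m pendant '[[[0.04,-0.003,0],[0,0,0],0.045],[[0.08,-0.006,0],[0,0,0],0.045],[[0.12,-0.01,0],[0,0,0],0.045],[[0.16,-0.015,0],[0,0,0.01],0.045],[[0.2,-0.02,0],[0,0,0.01],0.045],[[0.24,-0.025,0],[0,0,0.01],0.045],[[0.2776,-0.0295,0],[0,0,0.01],0.045],[[0.2776,-0.0295,0],[0,0,0.01],0.045],[[0.2776,-0.0295,0],[0,0,0.01],0.045],[[0.2776,-0.0295,0],[0,0,0.01],0.045]]'
python3 - <<'E'
from h import *
st();plan(430,361,270,1.53)
t=capture("top");s=capture("scene")
crop(t,(40,110,210,300),2.4,"a.png");crop(s,(290,80,440,270),2.4,"b.png")
a,b=cv2.imread("pics/a.png"),cv2.imread("pics/b.png");h=min(len(a),len(b));cv2.imwrite("pics/ab7.png",np.hstack([a[:h],b[:h]])[:600,:800])
E
```

```text
time: 19.0
tool_pos: [428.6, 360.7, 360.5]
tcp_rot: [-3.141, 0.001, 1.531]
contact_force: [1.1, -0.8, 0.2]
grip_width: 45.0
19.0 [428.6 360.7 360.5] [-3.141e+00  1.000e-03  1.531e+00] F [ 1.1 -0.8  0.2] w 45.0
shift m [0.0004 0.0014 0.0905] wz 0.001 tilt [-3.1409e+00  1.0000e-03]
```

View pics/ab7.png

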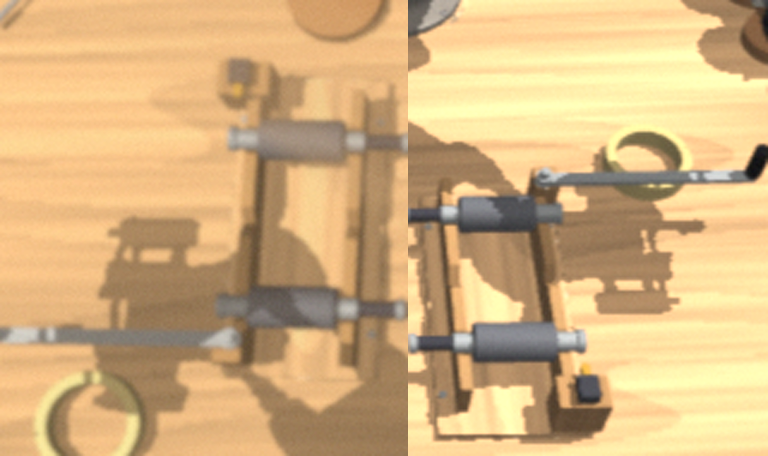

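```bash
python3 -m pendant '[[[0,0.0015,0.03],[0,0,0],0.045],[[0,0.0015,0.06],[0,0,0],0.045],[[0,0.0015,0.08],[0,0,0],0.045],[[0,0.0015,0.089],[0,0,0],0.045],[[0,0.0015,0.089],[0,0,0],0.045],[[0,0.0015,0.089],[0,0,0],0.024],[[0,0.0015,0.089],[0,0,0],0.024],[[0,0.0015,0.089],[0,0,0],0.024],[[0,0.0015,0.089],[0,0,0],0.024]]'
python3 -m pendant '[[[-0.0011,0.0225,0],[0,0,0.1],0.024],[[-0.0045,0.0447,0],[0,0,0.2],0.024],[[-0.010,0.0665,0],[0,0,0.3],0.024],[[-0.0178,0.0876,0],[0,0,0.4],0.024],[[-0.0275,0.1079,0],[0,0,0.5],0.024],[[-0.0393,0.127,0],[0,0,0.6],0.024],[[-0.0529,0.1449,0],[0,0,0.7],0.024],[[-0.0682,0.1614,0],[0,0,0.8],0.024],[[-0.0851,0.1762,0],[0,0,0.9],0.024],[[-0.1034,0.1893,0],[0,0,1.0],0.024]]'
python3 -m pendant '[[[-0.0011,0.0225,0],[0,0,0.1],0.024],[[-0.0045,0.0447,0],[0,0,0.2],0.024],[[-0.010,0.0665,0],[0,0,0.3],0.024],[[-0.0178,0.0876,0],[0,0,0.4],0.024],[[-0.0178,0.0876,0],[0,0,0.4],0.024],[[-0.0178,0.0876,0],[0,0,0.4],0.024]]'
python3 -c "
from h import *
st();p=plan(645,129,270,-.034)"
```

```text
time: 19.85
tool_pos: [430.5, 360.9, 273.5]
tcp_rot: [3.14, -0.001, 1.53]
contact_force: [0.3, -0.2, -0.6]
grip_width: 25.4
time: 20.68
tool_pos: [616.0, 249.3, 272.9]
tcp_rot: [3.142, -0.001, 0.526]
contact_force: [-0.7, 0.2, 0.1]
grip_width: 24.1
time: 21.18
tool_pos: [644.5, 164.1, 272.9]
tcp_rot: [-3.141, -0.001, 0.129]
contact_force: [-0.0, -0.3, -0.2]
grip_width: 23.9
21.18 [644.5 164.1 272.9] [-3.141e+00 -1.000e-03  1.290e-01] F [-0.  -0.3 -0.2] w 23.9
shift m [-0.004   0.0349  0.0029] wz 0.1632 tilt [-3.1415e+00 -1.1000e-03]
```

```bash
python3 -m pendant '[[[0,0.015,0],[0,0,0.06],0.024],[[-0.001,0.025,0],[0,0,0.12],0.024],[[-0.002,0.03,0],[0,0,0.16],0.024],[[-0.002,0.034,0],[0,0,0.16],0.024],[[-0.002,0.034,0],[0,0,0.16],0.024]]'
for i in 1 2; do python3 -m pendant '[[[0,0.001,0],[0,0,0],0.024],[[0,0.002,0],[0,0,0],0.024],[[0,0.002,0],[0,0,0],0.024]]'; done
```

```text
time: 21.6
tool_pos: [646.3, 132.4, 272.6]
tcp_rot: [-3.141, -0.0, -0.027]
contact_force: [0.1, 0.8, 0.0]
grip_width: 23.8
time: 21.85
tool_pos: [646.4, 129.7, 272.4]
tcp_rot: [3.142, -0.0, -0.028]
contact_force: [0.2, -0.4, 0.7]
grip_width: 23.8
time: 22.1
tool_pos: [646.5, 127.1, 272.2]
tcp_rot: [3.141, 0.0, -0.03]
contact_force: [-0.2, -0.8, 0.5]
grip_width: 24.1
```

```bash
for i in 1 2; do python3 -m pendant '[[[0,0.001,0],[0,0,0],0.024],[[0,0.002,0],[0,0,0],0.024],[[0,0.002,0],[0,0,0],0.024]]'; done
```

```text
time: 22.35
tool_pos: [646.4, 125.6, 272.2]
tcp_rot: [-3.14, -0.0, -0.03]
contact_force: [0.6, 3.9, 0.1]
grip_width: 24.0
time: 22.6
tool_pos: [646.3, 125.0, 272.2]
tcp_rot: [-3.138, -0.001, -0.029]
contact_force: [1.6, 10.4, -1.9]
grip_width: 23.7
```

```bash
for i in 1 2; do python3 -m pendant '[[[0,0.001,0],[0,0,0],0.024],[[0,0.001,0],[0,0,0],0.024],[[0,0.001,0],[0,0,0],0.024]]'; done
```

```text
time: 22.85
tool_pos: [646.2, 124.7, 272.2]
tcp_rot: [-3.137, -0.001, -0.029]
contact_force: [2.7, 12.7, -1.1]
grip_width: 24.0
time: 23.1
tool_pos: [646.2, 124.4, 272.2]
tcp_rot: [-3.136, -0.001, -0.029]
contact_force: [1.7, 16.8, -2.2]
grip_width: 24.1
```

```bash
python3 -m pendant '[[[0,-0.005,0],[0,0,0],0.03],[[0,-0.006,0],[0,0,0],0.04],[[0,-0.006,0],[0,0,0],0.045],[[0,-0.006,-0.02],[0,0,0],0.045],[[0,-0.006,-0.05],[0,0,0],0.045],[[0,-0.006,-0.09],[0,0,0],0.045],[[0,-0.006,-0.11],[0,0,0],0.045],[[0,-0.006,-0.11],[0,0,0],0.045]]'
python3 -c "
from h import *
st();p=plan(520,-200,380,.7);p=plan(450,-300,380,1.5,p)"
```

```text
time: 23.77
tool_pos: [647.1, 126.6, 388.7]
tcp_rot: [-3.141, -0.011, -0.03]
contact_force: [-0.1, -0.6, 0.7]
grip_width: 45.3
23.77 [647.1 126.6 388.7] [-3.141 -0.011 -0.03 ] F [-0.1 -0.6  0.7] w 45.3
shift m [-0.1171  0.3303  0.0087] wz -0.7304 tilt [-3.1411 -0.0108]
shift m [-0.118   0.0314  0.    ] wz -0.8 tilt [-3.1411 -0.0108]
```

```bash
python3 -m pendant '[[[-0.0117,0.033,0],[0,0,-0.07],0.06],[[-0.0234,0.066,0],[0,0,-0.14],0.06],[[-0.0351,0.099,0],[0,0,-0.22],0.06],[[-0.0468,0.132,0],[0,0,-0.29],0.06],[[-0.0585,0.165,0],[0,0,-0.36],0.06],[[-0.0702,0.198,0],[0,0,-0.44],0.06],[[-0.082,0.23,0],[0,0,-0.51],0.06],[[-0.0936,0.264,0],[0,0,-0.58],0.06],[[-0.1,0.28,0],[0,0,-0.66],0.06],[[-0.1,0.28,0],[0,0,-0.73],0.06]]'
python3 - <<'E'
from h import *
st()
s=capture("scene");t=capture("top");np.savez("s3.npz",**s);np.savez("t3.npz",**t)
crop(s,(110,150,180,260),5,"a.png");crop(t,(350,160,430,270),5,"b.png")
cv2.imwrite("pics/ab8.png",np.hstack([cv2.imread("pics/a.png"),cv2.imread("pics/b.png")])[:600,:800])
s0=dict(np.load("scene0.npz"));crop(s0,(300,140,385,240),4.6,"a.png");crop(s,(300,140,385,240),4.6,"b.png")
cv2.imwrite("pics/ab9.png",np.hstack([cv2.imread("pics/a.png"),cv2.imread("pics/b.png")])[:600,:800])
E
```

```text
time: 24.6
tool_pos: [536.5, -153.7, 381.6]
tcp_rot: [-3.141, 0.002, 0.699]
contact_force: [0.3, 0.7, -0.4]
grip_width: 60.2
24.6 [ 536.5 -153.7  381.6] [-3.141e+00  2.000e-03  6.990e-01] F [ 0.3  0.7 -0.4] w 60.2
```

View pics/ab8.png

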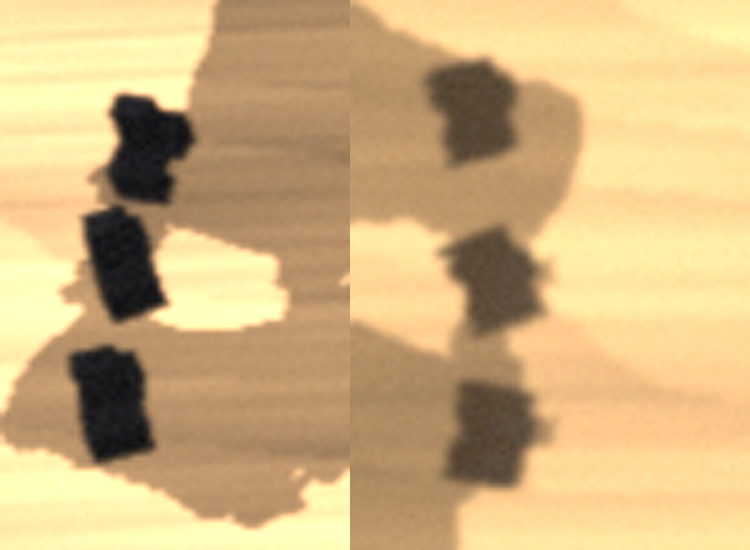

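View pics/ab9.png

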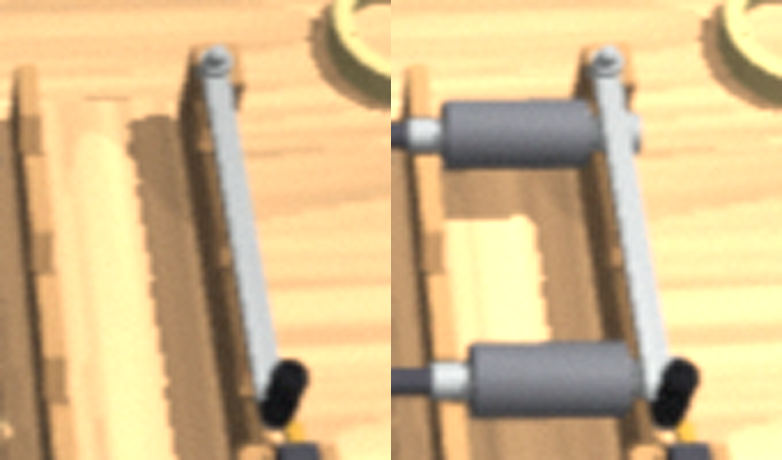

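```bash
cat > clips.py <<'E'
from h import *
from scipy.optimize import differential_evolution
K=4
def sil(c,p):
    m=np.zeros((384*K//1,512*K),np.uint8)
    for (hx,hy,z0,z1) in((22.5,15,0,26),(7,11,26,58)):
        q=w2px(c,[W(p,(a*hx,b*hy,z)) for a in(-1,1) for b in(-1,1) for z in(z0,z1)])
        cv2.fillConvexPoly(m,cv2.convexHull(np.int32(np.round((q+.5)*K-.5))),1)
    return cv2.resize(m.astype(np.float32),(512,384),interpolation=cv2.INTER_AREA)
def fitclip(cs,x,y):
    d=[]
    for c in cs:
        u=w2px(c,[x,y,30])[0].astype(int);x0,y0=u-28;sl=np.s_[max(y0,0):y0+56,max(x0,0):x0+56]
        g=cv2.cvtColor(c["color"],cv2.COLOR_RGB2GRAY)[sl].astype(float)
        d.append((c,sl,g))
    def cost(p):
        e=0
        for c,sl,g in d:
            s=sil(c,p)[sl];dark=np.clip((95-g)/45,0,1)
            r=u_mask(s,c,p,sl);e+=((s-dark)**2*r).sum()
        return e
    def u_mask(s,c,p,sl):
        q=w2px(c,[x,y,30])[0];yy,xx=np.mgrid[0:384,0:512][:,sl[0],sl[1]]
        return ((xx-q[0])**2+(yy-q[1])**2<17**2)
    r=differential_evolution(cost,[(x-14,x+14),(y-14,y+14),(-.7,.7)],seed=1,popsize=10,maxiter=40,tol=1e-3)
    return r.x,r.fun
if __name__=="__main__":
    cs=[dict(np.load("s3.npz")),dict(np.load("t3.npz"))]
    c0=[dict(np.load("scene0.npz")),dict(np.load("top0.npz"))]
    for q in((580,-402),(500,-407),(430,-405)):
        for n,C in(("both",cs),("scene",cs[:1]),("top",cs[1:]),("initial",c0)):
            p,f=fitclip(C,*q);print(q,n,p.round(3),round(f,1))
E
time python3 clips.py
```

```text
(580, -402) both [ 5.83335e+02 -4.11240e+02  2.20000e-01] 74.0
(580, -402) scene [ 5.83849e+02 -4.11310e+02  2.36000e-01] 41.5
(580, -402) top [ 5.82574e+02 -4.10646e+02  2.42000e-01] 29.5
(580, -402) initial [ 5.83117e+02 -4.12347e+02  2.50000e-01] 95.3
(500, -407) both [ 5.00809e+02 -4.15584e+02  3.43000e-01] 170.1
(500, -407) scene [ 5.01343e+02 -4.15283e+02  2.98000e-01] 119.4
(500, -407) top [ 5.00621e+02 -4.14997e+02  3.44000e-01] 48.4
(500, -407) initial [ 5.00639e+02 -4.16404e+02  3.15000e-01] 157.0
(430, -405) both [ 4.30221e+02 -4.09483e+02 -2.38000e-01] 56.8
(430, -405) scene [ 4.31427e+02 -4.09598e+02 -2.13000e-01] 28.1
(430, -405) top [ 4.29336e+02 -4.09673e+02 -1.89000e-01] 21.8
(430, -405) initial [ 4.28894e+02 -4.11606e+02 -1.99000e-01] 65.1
real	2m28.754s
user	2m37.539s
sys	0m45.800s
```

```bash
cat > groove.py <<'E'
from h import *
def prof(cs,m,yaw=-.031):
    for c in cs:
        g=cv2.cvtColor(c["color"],cv2.COLOR_RGB2GRAY).astype(np.float32)
        ys=np.arange(-116,-40,2.);q=w2px(c,[W((m[0],m[1],yaw),(0,y,66)) for y in ys]).astype(np.float32)
        v=cv2.remap(g,q[None,:,0],q[None,:,1],cv2.INTER_LINEAR)[0]
        print(" ".join(f"{int(y)}:{int(k)}" for y,k in zip(ys,v)))
        # across drum: edges at +-20 -> centre check
        xs=np.arange(-34,35,2.);q=w2px(c,[W((m[0],m[1],yaw),(x,-50,60)) for x in xs]).astype(np.float32)
        v=cv2.remap(g,q[None,:,0],q[None,:,1],cv2.INTER_LINEAR)[0];print("  x",v.astype(int).tolist())
if __name__=="__main__":
    cs=[dict(np.load("s3.npz")),dict(np.load("t3.npz"))]
    for m in((449.6,82.5),(609.5,77.9)):prof(cs,m)
    st();p=plan(430,-409.8,300,1.361)
E
python3 groove.py
```

```text
-116:174 -114:172 -112:172 -110:172 -108:171 -106:163 -104:141 -102:135 -100:139 -98:138 -96:120 -94:90 -92:70 -90:62 -88:60 -86:58 -84:55 -82:56 -80:58 -78:57 -76:55 -74:55 -72:55 -70:56 -68:55 -66:55 -64:56 -62:64 -60:86 -58:123 -56:144 -54:153 -52:155 -50:154 -48:154 -46:152 -44:140 -42:115
  x [142, 142, 140, 141, 141, 140, 139, 138, 137, 135, 127, 128, 144, 152, 156, 153, 148, 140, 127, 111, 93, 78, 65, 74, 93, 130, 140, 142, 141, 142, 143, 143, 144, 142, 143]
-116:94 -114:91 -112:91 -110:91 -108:93 -106:93 -104:93 -102:93 -100:92 -98:91 -96:93 -94:93 -92:92 -90:90 -88:89 -86:90 -84:90 -82:89 -80:90 -78:89 -76:90 -74:87 -72:88 -70:87 -68:87 -66:86 -64:84 -62:82 -60:80 -58:78 -56:78 -54:78 -52:78 -50:82 -48:85 -46:88 -44:89 -42:88
  x [88, 87, 88, 89, 86, 86, 86, 85, 83, 81, 80, 80, 78, 78, 78, 78, 78, 79, 83, 87, 92, 98, 99, 102, 104, 104, 106, 109, 110, 110, 110, 111, 113, 113, 113]
-116:181 -114:180 -112:181 -110:181 -108:176 -106:151 -104:137 -102:139 -100:146 -98:141 -96:116 -94:82 -92:60 -90:55 -88:54 -86:55 -84:55 -82:53 -80:54 -78:54 -76:53 -74:53 -72:53 -70:53 -68:53 -66
[... 214 characters left out ...]
 81, 103, 131, 140, 143, 144, 145, 143, 143, 144, 144, 142]
-116:109 -114:108 -112:106 -110:102 -108:102 -106:102 -104:105 -102:116 -100:125 -98:127 -96:119 -94:103 -92:86 -90:75 -88:76 -86:78 -84:77 -82:77 -80:78 -78:77 -76:75 -74:78 -72:79 -70:77 -68:77 -66:77 -64:77 -62:83 -60:96 -58:117 -56:130 -54:136 -52:139 -50:139 -48:138 -46:137 -44:131 -42:116
  x [128, 127, 126, 127, 126, 126, 127, 126, 123, 115, 105, 100, 105, 115, 125, 135, 141, 142, 138, 132, 122, 112, 109, 117, 124, 128, 129, 130, 130, 129, 129, 130, 130, 130, 131]
24.7 [ 537.5 -151.2  381.7] [-3.141e+00  1.000e-03  6.980e-01] F [-0.2  0.4 -0.8] w 60.0
shift m [-0.2486  0.129   0.0817] wz -0.6627 tilt [-3.1408e+00  8.0000e-04]
```

```bash
python3 -m pendant '[[[-0.025,0.013,0],[0,0,-0.1],0.045],[[-0.055,0.03,0],[0,0,-0.2],0.045],[[-0.09,0.047,0],[0,0,-0.3],0.045],[[-0.12,0.063,0],[0,0,-0.4],0.045],[[-0.15,0.08,0],[0,0,-0.5],0.045],[[-0.18,0.095,0.02],[0,0,-0.6],0.045],[[-0.21,0.11,0.03],[0,0,-0.66],0.045],[[-0.24,0.125,0.06],[0,0,-0.663],0.045],[[-0.2486,0.129,0.0817],[0,0,-0.663],0.045],[[-0.2486,0.129,0.0817],[0,0,-0.663],0.045]]'
python3 -m pendant '[[[0,0,0],[0,0,0],0.045]]'
python3 - <<'E'
from h import *
st();p=plan(430,-409.8,208,1.361)
g=lambda c:cv2.cvtColor(c["color"],cv2.COLOR_RGB2GRAY)
t=capture("scene");np.savez("s4.npz",**t);t0=dict(np.load("s3.npz"))
d=cv2.absdiff(g(t),g(t0))
for q in((583,-411),(501,-415),(430,-410)):
    u=w2px(t,[*q,10])[0].astype(int);print(q,(d[u[1]-8:u[1]+8,u[0]-10:u[0]+10]).mean().round(1))
E
```

```text
time: 25.53
tool_pos: [429.1, -409.7, 295.1]
tcp_rot: [-3.134, -0.005, 1.358]
contact_force: [-0.6, 0.5, -1.1]
grip_width: 45.1
time: 25.62
tool_pos: [431.0, -408.4, 299.0]
tcp_rot: [-3.139, -0.003, 1.361]
contact_force: [-0.0, 0.9, 0.1]
grip_width: 45.3
25.62 [ 431.  -408.4  299. ] [-3.139e+00 -3.000e-03  1.361e+00] F [-0.   0.9  0.1] w 45.3
shift m [-0.0016 -0.0006  0.091 ] wz -0.0003 tilt [-3.1387e+00 -2.7000e-03]
(583, -411) 18.1
(501, -415) 7.0
(430, -410) 5.9
```

```bash
python3 -m pendant '[[[-0.0016,-0.0005,0.03],[0,0,0],0.045],[[-0.0016,-0.0005,0.06],[0,0,0],0.045],[[-0.0016,-0.0005,0.08],[0,0,0],0.045],[[-0.0016,-0.0005,0.091],[0,0,0],0.045],[[-0.0016,-0.0005,0.091],[0,0,0],0.045],[[-0.0016,-0.0005,0.091],[0,0,0],0.03],[[-0.0016,-0.0005,0.091],[0,0,0],0.02],[[-0.0016,-0.0005,0.091],[0,0,0],0.005],[[-0.0016,-0.0005,0.091],[0,0,0],0.005],[[-0.0016,-0.0005,0.091],[0,0,0],0.005]]'
python3 -m pendant '[[[0,0,0],[0,0,0],0.005],[[0,0,0],[0,0,0],0.005]]'
python3 -m pendant '[[[0,0,-0.02],[0,0,0],0.005],[[0,0,-0.05],[0,0,0],0.005],[[0,0,-0.08],[0,0,0],0.005],[[0,0,-0.11],[0,0,0],0.005],[[0,0,-0.14],[0,0,0],0.005],[[0,0,-0.14],[0,0,0],0.005],[[0,0,-0.14],[0,0,0],0.005]]'
python3 -c "
from h import *
p=plan(447.2,4.5,330,1.54)"
```

```text
time: 26.5
tool_pos: [430.5, -410.1, 210.5]
tcp_rot: [3.14, 0.001, 1.363]
contact_force: [-0.9, -0.8, 0.5]
grip_width: 16.3
time: 26.67
tool_pos: [430.5, -410.1, 210.3]
tcp_rot: [3.141, 0.001, 1.363]
contact_force: [-1.8, 0.2, 6.5]
grip_width: 13.6
time: 27.25
tool_pos: [430.5, -410.1, 351.2]
tcp_rot: [3.139, 0.002, 1.363]
contact_force: [-0.8, 0.9, -1.9]
grip_width: 13.6
shift m [ 0.4092 -0.0691  0.0212] wz -0.1768 tilt [3.1386e+00 2.3000e-03]
```

```bash
python3 -m pendant '[[[0.03,-0.005,0],[0,0,0],0.005],[[0.07,-0.012,0],[0,0,-0.04],0.005],[[0.11,-0.018,0],[0,0,-0.08],0.005],[[0.15,-0.025,0],[0,0,-0.1],0.005],[[0.19,-0.032,0],[0,0,-0.12],0.005],[[0.23,-0.039,0],[0,0,-0.15],0.005],[[0.27,-0.0456,0],[0,0,-0.17],0.005],[[0.31,-0.052,0],[0,0,-0.177],0.005],[[0.35,-0.059,0],[0,0,-0.177],0.005],[[0.38,-0.064,0.0],[0,0,-0.177],0.005]]'
python3 -m pendant '[[[0.02,-0.003,0],[0,0,0],0.005],[[0.02,-0.003,0.02],[0,0,0],0.005],[[0.02,-0.003,0.04],[0,0,0],0.005],[[0.02,-0.003,0.05],[0,0,0],0.005],[[0.02,-0.003,0.05],[0,0,0],0.005],[[0.02,-0.003,0.05],[0,0,0],0.005]]'
python3 -c "
from h import *
st();p=plan(447.2,4.5,285,1.54)"
```

```text
time: 28.08
tool_pos: [445.0, -22.2, 348.0]
tcp_rot: [-3.138, -0.001, 1.541]
contact_force: [0.8, -0.7, -0.9]
grip_width: 13.8
time: 28.58
tool_pos: [443.3, -4.8, 298.3]
tcp_rot: [-3.138, -0.001, 1.54]
contact_force: [-0.4, -0.3, -0.6]
grip_width: 13.9
28.58 [443.3  -4.8 298.3] [-3.138e+00 -1.000e-03  1.540e+00] F [-0.4 -0.3 -0.6] w 13.9
shift m [0.0094 0.0036 0.0133] wz 0.0003 tilt [-3.1382e+00 -6.0000e-04]
```

```bash
python3 -m pendant '[[[0.0094,0.0036,0],[0,0,0],0.005],[[0.0094,0.0036,0],[0,0,0],0.005],[[0.0094,0.0036,0.01],[0,0,0],0.005],[[0.0094,0.0036,0.0125],[0,0,0],0.005],[[0.0094,0.0036,0.0125],[0,0,0],0.005]]'
python3 - <<'E'
from h import *
st();p=plan(447.2,4.5,258.3,1.54)
s=capture("scene");t=capture("top");np.savez("s5.npz",**s)
crop(s,(260,135,330,235),5.6,"a.png");crop(t,(180,180,250,280),5.6,"b.png")
cv2.imwrite("pics/ab10.png",np.hstack([cv2.imread("pics/a.png"),cv2.imread("pics/b.png")])[:600,:800])
E
```

```text
time: 29.0
tool_pos: [447.5, 4.6, 286.9]
tcp_rot: [-3.141, -0.0, 1.541]
contact_force: [-0.8, 0.2, -0.7]
grip_width: 14.1
29.0 [447.5   4.6 286.9] [-3.141 -0.     1.541] F [-0.8  0.2 -0.7] w 14.1
shift m [-0.0001 -0.0003  0.0286] wz 0.0005 tilt [-3.141e+00 -2.000e-04]
```

View pics/ab10.png

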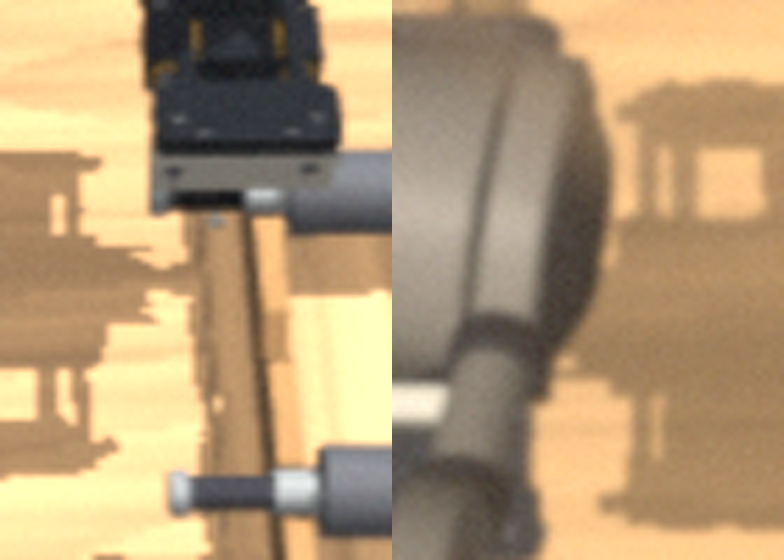

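```bash
python3 -m pendant '[[[0,0,0.006],[0,0,0],0.005],[[0,0,0.01],[0,0,0],0.005],[[0,0,0.012],[0,0,0],0.005],[[0,0,0.012],[0,0,0],0.005]]'
for i in 1 2 3 4; do python3 -m pendant '[[[0,0,0.002],[0,0,0],0.005],[[0,0,0.003],[0,0,0],0.005],[[0,0,0.003],[0,0,0],0.005]]'; done
```

```text
time: 29.43
tool_pos: [447.4, 4.4, 274.4]
tcp_rot: [-3.14, -0.0, 1.54]
contact_force: [0.2, -1.2, -0.5]
grip_width: 13.7
time: 29.68
tool_pos: [447.5, 4.4, 271.8]
tcp_rot: [-3.141, -0.0, 1.54]
contact_force: [0.1, -0.1, -0.3]
grip_width: 13.8
time: 29.93
tool_pos: [447.4, 4.5, 269.1]
tcp_rot: [-3.141, -0.0, 1.54]
contact_force: [-2.1, -0.0, 3.2]
grip_width: 13.6
time: 30.18
tool_pos: [447.4, 4.4, 265.7]
tcp_rot: [-3.141, 0.0, 1.54]
contact_force: [-1.6, -1.7, 1.0]
grip_width: 13.7
time: 30.43
tool_pos: [447.5, 4.5, 262.4]
tcp_rot: [-3.141, -0.0, 1.54]
contact_force: [-0.8, -1.1, -3.9]
grip_width: 14.0
```

```bash
for i in 1 2 3; do python3 -m pendant '[[[0,0,0.001],[0,0,0],0.005],[[0,0,0.002],[0,0,0],0.005],[[0,0,0.002],[0,0,0],0.005]]'; done
```

```text
time: 30.68
tool_pos: [447.6, 4.5, 260.7]
tcp_rot: [-3.141, -0.0, 1.54]
contact_force: [-1.0, 0.0, -3.7]
grip_width: 13.7
time: 30.93
tool_pos: [447.6, 4.5, 258.9]
tcp_rot: [3.142, -0.0, 1.54]
contact_force: [-0.1, 0.1, -1.9]
grip_width: 13.9
time: 31.18
tool_pos: [447.8, 4.4, 257.5]
tcp_rot: [3.14, 0.0, 1.54]
contact_force: [-0.7, 0.0, 4.4]
grip_width: 13.9
```

```bash
python3 -m pendant '[[[0,0,0.001],[0,0,0],0.005],[[0,0,0.002],[0,0,0],0.005],[[0,0,0.002],[0,0,0],0.005]]'
python3 -m pendant '[[[0,0,-0.0025],[0,0,0],0.005],[[0,0,-0.0025],[0,0,0],0.02],[[0,0,-0.0025],[0,0,0],0.035],[[0,0,-0.0025],[0,0,0],0.04],[[0,0,-0.0025],[0,0,0],0.04],[[0,0,-0.03],[0,0,0],0.045],[[0,0,-0.06],[0,0,0],0.045],[[0,0,-0.09],[0,0,0],0.045],[[0,0,-0.11],[0,0,0],0.045],[[0,0,-0.11],[0,0,0],0.045]]'
python3 -c "
from h import *
st();p=plan(520,-250,370,1.54)"
```

```text
time: 31.43
tool_pos: [448.1, 4.2, 256.5]
tcp_rot: [3.138, 0.001, 1.54]
contact_force: [-3.5, 0.6, 14.1]
grip_width: 13.6
time: 32.27
tool_pos: [448.5, 4.4, 368.9]
tcp_rot: [3.134, 0.001, 1.54]
contact_force: [0.9, -0.6, 0.3]
grip_width: 44.9
32.27 [448.5   4.4 368.9] [3.134e+00 1.000e-03 1.540e+00] F [ 0.9 -0.6  0.3] w 44.9
shift m [-0.2521  0.0792 -0.0011] wz 0.0004 tilt [3.1336e+00 9.0000e-04]
```

```bash
python3 -m pendant '[[[-0.035,0.018,-0.01],[0,0,0],0.045],[[-0.07,0.036,-0.01],[0,0,0],0.045],[[-0.1,0.053,-0.01],[0,0,0],0.045],[[-0.13,0.07,-0.01],[0,0,0],0.045],[[-0.16,0.085,-0.01],[0,0,0],0.045],[[-0.16,0.085,-0.01],[0,0,0],0.045],[[-0.16,0.085,-0.01],[0,0,0],0.045]]'
python3 - <<'E'
from clips import *
st()
s=capture("scene");t=capture("top");np.savez("s6.npz",**s);np.savez("t6.npz",**t)
for q in((583,-411),(501,-415)):print(fitclip([s,t],*q))
crop(s,(110,135,330,265),3.5,"c2.png")
E
```

```text
time: 32.85
tool_pos: [527.8, -159.5, 373.3]
tcp_rot: [-3.14, -0.001, 1.538]
contact_force: [-0.6, 0.2, -0.0]
grip_width: 45.2
32.85 [ 527.8 -159.5  373.3] [-3.140e+00 -1.000e-03  1.538e+00] F [-0.6  0.2 -0. ] w 45.2
(array([ 5.82569414e+02, -4.11473162e+02,  2.37749941e-01]), np.float64(60.8743788580247))
(array([ 5.00854620e+02, -4.15608977e+02,  3.41808554e-01]), np.float64(64.98861304012345))
```

View pics/c2.png

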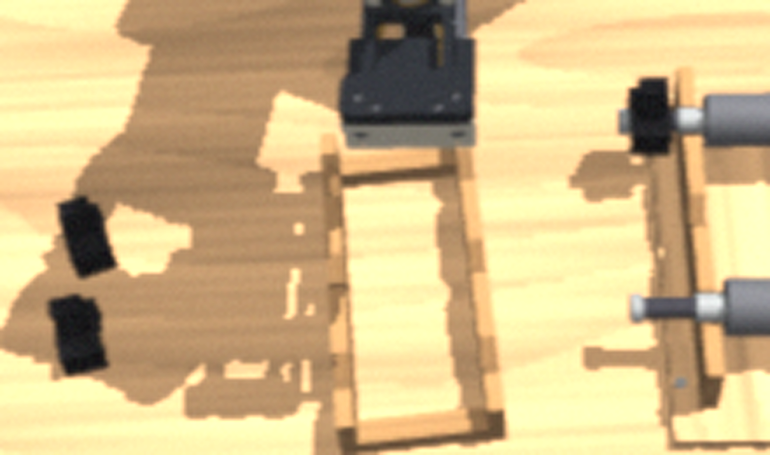

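```bash
python3 -c "
from h import *
p=plan(501,-415.5,300,1.906)"
```

```text
shift m [-0.2586 -0.0183  0.0739] wz -0.3658 tilt [-3.1396e+00 -1.2000e-03]
```

```bash
python3 -m pendant '[[[-0.03,-0.002,0],[0,0,-0.05],0.045],[[-0.065,-0.005,0],[0,0,-0.1],0.045],[[-0.1,-0.007,0],[0,0,-0.15],0.045],[[-0.135,-0.01,0],[0,0,-0.2],0.045],[[-0.17,-0.012,0],[0,0,-0.26],0.045],[[-0.205,-0.0145,0.01],[0,0,-0.32],0.045],[[-0.235,-0.017,0.03],[0,0,-0.366],0.045],[[-0.2586,-0.0183,0.06],[0,0,-0.366],0.045],[[-0.2586,-0.0183,0.0739],[0,0,-0.366],0.045],[[-0.2586,-0.0183,0.0739],[0,0,-0.366],0.045]]'
python3 -m pendant '[[[0,0,0],[0,0,0],0.045],[[0,0,0],[0,0,0],0.045]]'
python3 - <<'E'
from h import *
st();p=plan(501,-415.5,209,1.906)
g=lambda c:cv2.cvtColor(c["color"],cv2.COLOR_RGB2GRAY)
t=capture("scene");d=cv2.absdiff(g(t),g(dict(np.load("s6.npz"))))
for q in((583,-411),(501,-415)):
    u=w2px(t,[*q,10])[0].astype(int);print(q,(d[u[1]-8:u[1]+8,u[0]-10:u[0]+10]).mean().round(1))
E
```

```text
time: 33.78
tool_pos: [500.5, -415.2, 296.5]
tcp_rot: [-3.138, -0.008, 1.906]
contact_force: [-0.6, 1.1, -0.3]
grip_width: 45.0
time: 33.95
tool_pos: [502.2, -414.8, 302.6]
tcp_rot: [3.141, 0.001, 1.908]
contact_force: [-0.4, 0.9, 0.5]
grip_width: 45.1
33.95 [ 502.2 -414.8  302.6] [3.141e+00 1.000e-03 1.908e+00] F [-0.4  0.9  0.5] w 45.1
shift m [-0.0003 -0.0014  0.0936] wz 0.002 tilt [3.1406e+00 1.3000e-03]
(583, -411) 18.0
(501, -415) 4.7
```

```bash
python3 -m pendant '[[[0,-0.001,0.03],[0,0,0],0.045],[[0,-0.001,0.06],[0,0,0],0.045],[[0,-0.001,0.08],[0,0,0],0.045],[[0,-0.001,0.0936],[0,0,0],0.045],[[0,-0.001,0.0936],[0,0,0],0.045],[[0,-0.001,0.0936],[0,0,0],0.03],[[0,-0.001,0.0936],[0,0,0],0.02],[[0,-0.001,0.0936],[0,0,0],0.005],[[0,-0.001,0.0936],[0,0,0],0.005],[[0,-0.001,0.0936],[0,0,0],0.005]]'
python3 -m pendant '[[[0,0,0],[0,0,0],0.005],[[0,0,0],[0,0,0],0.005],[[0,0,0],[0,0,0],0.005]]'
python3 -m pendant '[[[0,0,-0.02],[0,0,0],0.005],[[0,0,-0.05],[0,0,0],0.005],[[0,0,-0.08],[0,0,0],0.005],[[0,0,-0.11],[0,0,0],0.005],[[0,0,-0.14],[0,0,0],0.005],[[0,0,-0.14],[0,0,0],0.005],[[0,0,-0.14],[0,0,0],0.005]]'
python3 -c "
from h import *
p=plan(607.1,-25,345,1.54);p=plan(607.1,-.1,287,1.54,p)"
```

```text
time: 34.83
tool_pos: [500.7, -416.4, 208.7]
tcp_rot: [3.141, 0.002, 1.906]
contact_force: [0.3, 1.0, -0.1]
grip_width: 16.5
time: 35.08
tool_pos: [500.7, -416.5, 208.5]
tcp_rot: [3.141, 0.001, 1.906]
contact_force: [-0.7, 0.6, 5.6]
grip_width: 13.7
time: 35.67
tool_pos: [500.6, -416.5, 349.3]
tcp_rot: [3.14, 0.003, 1.906]
contact_force: [0.2, -0.6, -1.4]
grip_width: 13.5
shift m [0.3346 0.2294 0.0043] wz 0.3662 tilt [3.14   0.0034]
shift m [ 0.0249 -0.0008  0.058 ] wz -0.0 tilt [3.14   0.0034]
```

```bash
python3 -m pendant '[[[0.025,0.017,0],[0,0,0.03],0.005],[[0.058,0.04,0],[0,0,0.07],0.005],[[0.09,0.062,0],[0,0,0.11],0.005],[[0.125,0.086,0],[0,0,0.15],0.005],[[0.16,0.11,0],[0,0,0.2],0.005],[[0.195,0.134,0],[0,0,0.24],0.005],[[0.23,0.158,0],[0,0,0.28],0.005],[[0.265,0.182,0],[0,0,0.32],0.005],[[0.3,0.206,0],[0,0,0.35],0.005],[[0.3346,0.2294,0],[0,0,0.366],0.005]]'
python3 -m pendant '[[[0,0,0],[0,0,0],0.005],[[0.024,-0.001,0],[0,0,0],0.005],[[0.024,-0.001,0.02],[0,0,0],0.005],[[0.024,-0.001,0.04],[0,0,0],0.005],[[0.024,-0.001,0.06],[0,0,0],0.005],[[0.024,-0.001,0.06],[0,0,0],0.005],[[0.024,-0.001,0.06],[0,0,0],0.005]]'
python3 -c "
from h import *
st();p=plan(607.1,-.9,275,1.54)"
```

```text
time: 36.5
tool_pos: [605.5, -27.4, 345.5]
tcp_rot: [-3.138, -0.0, 1.539]
contact_force: [0.5, -1.0, -1.7]
grip_width: 13.5
time: 37.08
tool_pos: [604.9, -5.6, 285.4]
tcp_rot: [-3.137, -0.001, 1.54]
contact_force: [-0.7, -0.2, -1.0]
grip_width: 14.0
37.08 [604.9  -5.6 285.4] [-3.137e+00 -1.000e-03  1.540e+00] F [-0.7 -0.2 -1. ] w 14.0
shift m [0.0047 0.0021 0.0104] wz 0.0003 tilt [-3.1366e+00 -6.0000e-04]
```

```bash
python3 -m pendant '[[[0.004,0.002,0],[0,0,0],0.005],[[0.004,0.002,0],[0,0,0],0.005],[[0.004,0.002,0],[0,0,0],0.005],[[0.004,0.002,0],[0,0,0],0.005]]'
python3 -c "
from h import *
st();p=plan(607.1,-.9,273,1.54)"
```

```text
time: 37.42
tool_pos: [607.8, -1.5, 288.5]
tcp_rot: [3.14, 0.0, 1.54]
contact_force: [0.5, -0.5, -1.1]
grip_width: 13.8
37.42 [607.8  -1.5 288.5] [3.14 0.   1.54] F [ 0.5 -0.5 -1.1] w 13.8
shift m [ 0.0006 -0.0007  0.0155] wz 0.0004 tilt [3.1399e+00 1.0000e-04]
```

```bash
python3 -m pendant '[[[0.0005,-0.0005,0.006],[0,0,0],0.005],[[0.0005,-0.0005,0.012],[0,0,0],0.005],[[0.0005,-0.0005,0.0155],[0,0,0],0.005],[[0.0005,-0.0005,0.0155],[0,0,0],0.005]]'
for i in 1 2 3 4; do python3 -m pendant '[[[0,0,0.002],[0,0,0],0.005],[[0,0,0.003],[0,0,0],0.005],[[0,0,0.003],[0,0,0],0.005]]'; done
```

```text
time: 37.75
tool_pos: [606.7, -0.9, 270.6]
tcp_rot: [-3.139, -0.0, 1.54]
contact_force: [-0.2, 0.1, -1.8]
grip_width: 13.9
time: 38.0
tool_pos: [607.1, -1.0, 269.0]
tcp_rot: [-3.141, -0.0, 1.54]
contact_force: [-1.3, -0.8, 0.2]
grip_width: 14.1
time: 38.25
tool_pos: [607.1, -1.0, 266.3]
tcp_rot: [3.141, -0.0, 1.54]
contact_force: [-2.0, 0.4, 1.8]
grip_width: 13.8
time: 38.5
tool_pos: [607.1, -1.0, 262.3]
tcp_rot: [-3.141, -0.0, 1.54]
contact_force: [0.7, 0.2, -2.8]
grip_width: 14.0
time: 38.75
tool_pos: [607.0, -0.9, 259.1]
tcp_rot: [-3.14, -0.0, 1.54]
contact_force: [-0.9, 0.2, -3.8]
grip_width: 13.6
```

```bash
for i in 1 2 3; do python3 -m pendant '[[[0,0,0.001],[0,0,0],0.005],[[0,0,0.002],[0,0,0],0.005],[[0,0,0.002],[0,0,0],0.005]]'; done
```

```text
time: 39.0
tool_pos: [607.1, -0.9, 257.6]
tcp_rot: [-3.141, -0.0, 1.54]
contact_force: [-1.1, 0.9, -3.1]
grip_width: 13.7
time: 39.25
tool_pos: [607.2, -1.0, 256.2]
tcp_rot: [3.141, -0.0, 1.54]
contact_force: [-1.0, 0.0, -1.1]
grip_width: 13.9
time: 39.5
tool_pos: [607.4, -1.0, 255.5]
tcp_rot: [3.139, 0.0, 1.54]
contact_force: [-2.2, 0.3, 7.0]
grip_width: 14.1
```

Home (hard stop at the expected height). A final press, release and retreat.

```bash
python3 -m pendant '[[[0,0,0.001],[0,0,0],0.005],[[0,0,0.0015],[0,0,0],0.005],[[0,0,0.0015],[0,0,0],0.005]]'
python3 -m pendant '[[[0,0,-0.002],[0,0,0],0.005],[[0,0,-0.002],[0,0,0],0.02],[[0,0,-0.002],[0,0,0],0.035],[[0,0,-0.002],[0,0,0],0.04],[[0,0,-0.002],[0,0,0],0.04],[[0,0,-0.03],[0,0,0],0.045],[[0,0,-0.06],[0,0,0],0.045],[[0,0,-0.09],[0,0,0],0.045],[[0,0,-0.11],[0,0,0],0.045],[[0,0,-0.11],[0,0,0],0.045]]'
python3 -m pendant '[[[-0.04,0,0],[0,0,0],0.045],[[-0.08,-0.01,0],[0,0,0],0.045],[[-0.12,-0.03,0],[0,0,0],0.045],[[-0.16,-0.05,0],[0,0,0],0.045],[[-0.2,-0.07,0],[0,0,0],0.045],[[-0.23,-0.09,0],[0,0,0],0.045],[[-0.23,-0.09,0],[0,0,0],0.045],[[-0.23,-0.09,0],[0,0,0],0.045]]'
python3 - <<'E'
from h import *
st();s=capture("scene");crop(s,(255,135,395,265),4.5,"fin.png")
t=capture("top");im=cv2.imread("pics/fin.png")
E
```

```text
time: 39.75
tool_pos: [607.6, -1.1, 254.9]
tcp_rot: [3.138, 0.001, 1.54]
contact_force: [-3.0, -1.3, 11.7]
grip_width: 13.8
time: 40.58
tool_pos: [607.9, -1.0, 367.5]
tcp_rot: [3.133, 0.001, 1.54]
contact_force: [0.1, -0.2, 0.9]
grip_width: 45.3
time: 41.25
tool_pos: [508.9, -230.1, 361.7]
tcp_rot: [-3.14, -0.001, 1.536]
contact_force: [-0.0, -0.5, 0.2]
grip_width: 45.0
41.25 [ 508.9 -230.1  361.7] [-3.140e+00 -1.000e-03  1.536e+00] F [-0.  -0.5  0.2] w 45.0
```

View pics/fin.png

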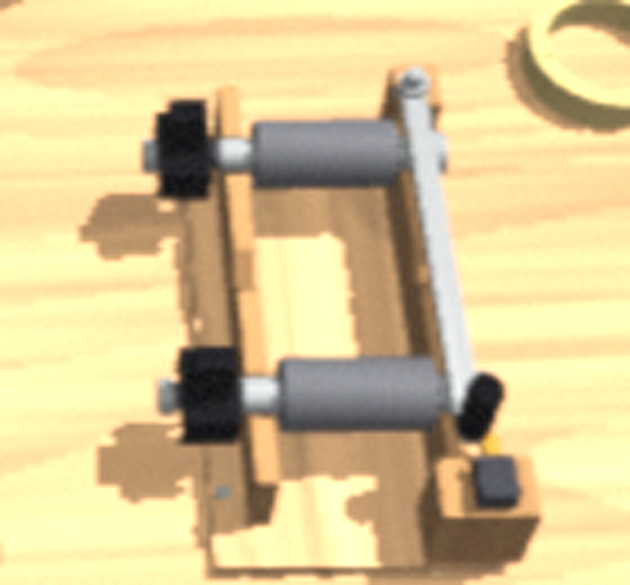

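```bash
python3 -c "
from plant import close_job;print(close_job())"
```

```text
the job is handed in; nothing more can be done
None
```

The roller bed is ready and the job is handed in, at about 41 s on the robot's clock. There were two rollers, so one clip was left over and not touched.

- **Keeper open:** I swung the bar to about 1.56 rad before moving any roller.
- **Rollers:** they lie in notch pairs 3 and 1 with their heads on the keeper side. I lowered each until it touched and let go with about 8 N still pressing down.
- **Keeper shut:** the bar came up against its stop at about 17 N. It then looked the same in the picture as in the shut view from the start. I did not pull on the knob to test the catch.
- **Clips:** on both, the force rose, turned to a pull as the jaws snapped under, then met a firm stop at about the home height I had worked out. I pressed each on to 12–14 N to make sure.

The last picture shows both clips upright on the grooves, both rollers cradled and the bar shut. The two cameras put the bed up to about 7 mm apart at first; I used the notch edges, and both rollers settled within about 1 mm of that. I could not measure the clips to within 3 mm of the groove's middle: they hide the groove, and I could only see that they sit between the collars.

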